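Pack away the chasing punches

TASK

Move all the steel punches from the two carrying trays into free slots of the wooden chest, each lying flat along its own slot beside those already there. Stack the two emptied trays squarely one on the other on the low steel stand, and lower the chest's lid gently until it is shut, leaving the hammer alone.

Things in the scene. Friction and masses are not known exactly. Their poses are not given: they have to be found in the camera images.
- chest: brown wooden punch chest fixed to the bench, 142 (x) x 256 (y) mm, rim 44 mm high, walls and floor 8 mm thick; origin under its centre, x points away from the robot to the hinge side. Five slots 26 mm wide along x at y = -84, -42, 0, 42, 84 mm (axis of a punch lying in one: z = 16), between teeth 12 mm above the floor found only at x = +-38 (10 mm thick)
- lid (a joint): the chest's hinged lid, a wooden board 142 x 256 x 8 mm; angle in rad, 0 closed flat on the rim, about 1.57 standing upright, stop at 1.9. A stiff hinge (about 0.26 N m) holds it wherever it is left
- lid_hinge (a point): midpoint of the lid's hinge line, on the chest's far rim (chest x = +71 mm, 44.5 mm above its underside); the hinge line runs along the chest's y. The point turns with the lid: its -x runs along the lid to the free edge 142 mm away, its z is the normal of the lid's outer face, which is 8 mm out
- lid_handle (a point): middle of the lid's brass bar handle, 100 mm long along y, 30 mm from the free edge and 35 mm off the outer face; turns with the lid
- tray_a: loose plywood tray, 142 (x) x 188 (y) x 46 mm high, about 0.35 kg; origin under its centre. Floor 8 mm; end walls at x = +-66 full height. Its handle is the upright centre board along x, 12 mm thick, 122 long, top at z = 42. Four slots 26 mm wide along x at y = -76, -36, 36, 76 (punch axis at z = 16), between 12 mm high teeth found only at x = +-38. Trays stack on the end walls, 46 mm apart
- tray_b: a tray just like tray_a, same sizes, slots and frame
- stand: the tray stand, a low dark steel board fixed to the bench, 150 mm along its x, 196 mm along its y, top 14 mm above the bench; origin on the bench under its centre
- hammer: a chasing hammer lying on the bench to the left of the chest, about 260 mm long; leave it alone
- punch_a1: a steel chasing punch, a square bar 16 x 16 mm, 112 mm long with its two short round ends (the square part is 88 mm long, centred on the origin; the thin working end is at +x), 0.18 kg; origin on its axis at mid-length, x along its length. If present, it starts in a slot of tray_a
- punch_a2: a steel chasing punch, a square bar 16 x 16 mm, 112 mm long with its two short round ends (the square part is 88 mm long, centred on the origin; the thin working end is at +x), 0.18 kg; origin on its axis at mid-length, x along its length. If present, it starts in a slot of tray_a
- punch_a3: a steel chasing punch, a square bar 16 x 16 mm, 112 mm long with its two short round ends (the square part is 88 mm long, centred on the origin; the thin working end is at +x), 0.18 kg; origin on its axis at mid-length, x along its length. If present, it starts in a slot of tray_a
- punch_b1: a steel chasing punch, a square bar 16 x 16 mm, 112 mm long with its two short round ends (the square part is 88 mm long, centred on the origin; the thin working end is at +x), 0.18 kg; origin on its axis at mid-length, x along its length. If present, it starts in a slot of tray_b
- punch_b2: a steel chasing punch, a square bar 16 x 16 mm, 112 mm long with its two short round ends (the square part is 88 mm long, centred on the origin; the thin working end is at +x), 0.18 kg; origin on its axis at mid-length, x along its length. If present, it starts in a slot of tray_b
- punch_b3: a steel chasing punch, a square bar 16 x 16 mm, 112 mm long with its two short round ends (the square part is 88 mm long, centred on the origin; the thin working end is at +x), 0.18 kg; origin on its axis at mid-length, x along its length. If present, it starts in a slot of tray_b
- punch_c1: a steel chasing punch, a square bar 16 x 16 mm, 112 mm long with its two short round ends (the square part is 88 mm long, centred on the origin; the thin working end is at +x), 0.18 kg; origin on its axis at mid-length, x along its length. If present, it starts already in a slot of the chest
- punch_c2: a steel chasing punch, a square bar 16 x 16 mm, 112 mm long with its two short round ends (the square part is 88 mm long, centred on the origin; the thin working end is at +x), 0.18 kg; origin on its axis at mid-length, x along its length. If present, it starts already in a slot of the chest
- punch_c3: a steel chasing punch, a square bar 16 x 16 mm, 112 mm long with its two short round ends (the square part is 88 mm long, centred on the origin; the thin working end is at +x), 0.18 kg; origin on its axis at mid-length, x along its length. If present, it starts already in a slot of the chest
There are look-alikes about, which are no part of the job. Leave any blue or pink look-alike of the punch_b3 alone.

How it is judged:
At the end, for the whole second after the job is handed in: Every punch flat on the chest's floor along a slot (within 0.25 rad, mid-length within 20 mm of the chest's middle); trays level, one on the stand, the other on it (35 mm of the stand's centre, 30 mm of each other, 0.25 rad); lid under 0.05 rad; all at rest (x of punch_a1 in the frame of chest between -0.02 and 0.02 m and y of punch_a1 in the frame of chest between -0.1 and 0.1 m and z of punch_a1 in the frame of chest between 0.01 and 0.02 m and angle between the x axis of each of punch_a1, punch_a2, punch_a3, punch_b1, punch_b2, punch_b3, punch_c1, punch_c2, punch_c3 and the x axis of chest, either way round below 0.25 rad and linear speed of each of punch_a1, punch_a2, punch_a3, punch_b1, punch_b2, punch_b3, punch_c1, punch_c2, punch_c3, tray_a, tray_b below 0.03 m/s and x of punch_a2 in the frame of chest between -0.02 and 0.02 m and y of punch_a2 in the frame of chest between -0.1 and 0.1 m and z of punch_a2 in the frame of chest between 0.01 and 0.02 m and x of punch_a3 in the frame of chest between -0.02 and 0.02 m and y of punch_a3 in the frame of chest between -0.1 and 0.1 m and z of punch_a3 in the frame of chest between 0.01 and 0.02 m and x of punch_b1 in the frame of chest between -0.02 and 0.02 m and y of punch_b1 in the frame of chest between -0.1 and 0.1 m and z of punch_b1 in the frame of chest between 0.01 and 0.02 m and x of punch_b2 in the frame of chest between -0.02 and 0.02 m and y of punch_b2 in the frame of chest between -0.1 and 0.1 m and z of punch_b2 in the frame of chest between 0.01 and 0.02 m and x of punch_b3 in the frame of chest between -0.02 and 0.02 m and y of punch_b3 in the frame of chest between -0.1 and 0.1 m and z of punch_b3 in the frame of chest between 0.01 and 0.02 m and x of punch_c1 in the frame of chest between -0.02 and 0.02 m and y of punch_c1 in the frame of chest between -0.1 and 0.1 m and z of punch_c1 in the frame of chest between 0.01 and 0.02 m and x of punch_c2 in the frame of chest between -0.02 and 0.02 m and y of punch_c2 in the frame of chest between -0.1 and 0.1 m and z of punch_c2 in the frame of chest between 0.01 and 0.02 m and x of punch_c3 in the frame of chest between -0.02 and 0.02 m and y of punch_c3 in the frame of chest between -0.1 and 0.1 m and z of punch_c3 in the frame of chest between 0.01 and 0.02 m and angle between each of tray_a, tray_b's own z axis and vertical below 0.08 rad and angle between the x axis of each of tray_a, tray_b and the x axis of stand, either way round below 0.25 rad and horizontal distance between each of tray_a, tray_b and stand below 0.035 m and horizontal distance between tray_a and tray_b below 0.03 m and ((z of tray_a in the frame of stand between 0.008 and 0.022 m and z of tray_b in the frame of stand between 0.053 and 0.07 m) or (z of tray_b in the frame of stand between 0.008 and 0.022 m and z of tray_a in the frame of stand between 0.053 and 0.07 m)) and value of joint lid below 0.05 rad); the robot touches nothing.
It fails at once if the hammer is shifted by more than 25 mm (distance of hammer from where it was at the start of the episode above 0.025 m).
It fails at once if the lid is slammed (closing faster than 2.5 rad/s) (velocity of joint lid below -2.5 rad/s).
Of punch_a1, punch_a2, punch_a3 only 1 to 2 are there at a start; the rules pass over those that are not, and their reading is None.
Of punch_b1, punch_b2, punch_b3 only 2 to 2 are there at a start; the rules pass over those that are not, and their reading is None.
Of punch_c1, punch_c2, punch_c3 only 1 to 1 are there at a start; the rules pass over those that are not, and their reading is None.
At some moment in a run one of tray_a, tray_b may be knocked a few centimetres aside while the robot is not near it.
Once in a run the grip may slacken for a moment while it holds something.
It also fails if it takes over 210 s, if anything falls off the work surface, if the arm or the gripper's body presses on something with over 40 N, if the wrist force passes 120 N, or if a joint passes its speed limit or range.

ROBOT

A 6-joint arm with a two-finger parallel gripper is mounted at the origin on the work surface. World frame = base frame: x ahead of the robot, y to its left, z up, the work surface at z = 0. Lengths are in m, angles in rad, forces in N, time in s.
With the tool pointing down it reaches from about 0.375 to 0.75 m from the base axis. Payload 9 kg.
Tool frame: the origin (TCP) lies between the finger pads; the fingertips stand ahead of it and the grasp point (between the pads) lies 3 mm ahead of it (nose_length is the z of the fingertips in the tool frame, in m); z points along the fingers, y is the direction in which the jaws open and shut (so a half turn about z gives the same grasp; the last joint's range is limited). The gripper opens to 85 mm and grips with 20 to 120 N. Pads are 22 mm wide; open, the fingers measure 114 mm over their backs; the gripper's body (76 mm by 85 mm) begins 54 mm behind the grasp point. The pads swing forward as they close: fully open they stand 13 mm farther back than shut.
Start: joints at [-1.545, 0.104, 0.097, 1.564, 0, 1.353], TCP at [0.145, -0.582, 0.253] pointing down, gripper open.
Joint ranges: [-2.99, 2.99], [-0.84, 1.86], [-1.1, 1.16], [-1.84, 2.11], [-1.51, 1.56], [-3.14, 3.14]. Speed limits (rad/s): [2.22, 2.22, 2.57, 3.14, 3.14, 3.14].

INTERFACE

Orientations are given as a rotation vector (axis times angle).
In Python, from workcell import get_state, grab_frame, camera_params, hand_in, silhouettes, mark_of, nose_length gives the robot as it stands.
- The arm moves only by the tool drive_tool, never from a script. Its argument "rows" is a list of rows, each an object with "offset": the shift along the tool's x, y, z in units of 0.4 m (1.0 is 0.4 m), a list of three; "angular": the turn, a rotation vector about the tool's x, y, z in units of 45 degrees (1.0 is 45 degrees), a list of three. A call has 1 to 12 rows; each row is the pose to reach, as a shift and turn from the pose commanded when the call began, along the tool's axes at that moment; what a row does not reach only later rows make up. A row lasts 1/12 s, in which the tool goes at most 41.7 mm and 7.16 degrees, less where a joint would pass 70% of its speed; a pose out of reach is approached as far as the arm can. A call with a number of a shift or a turn outside -1 to 1 is refused whole. A call with a gripper value outside its range is refused whole. "grip" is the closure, from 0 (fully open) to 1 (shut), set as the call begins (left out, the last holds). The fingers move at their own pace and stop on an object; "newtons" is the grip in N (left out, the last holds). Time passes only in rows, so rows that repeat a pose let the fingers close. It gives the time, the measured TCP pose, the force and the opening at its end, in the units of the state.
- get_state(): the state, without advancing time (a new reading comes with each control period).
- grab_frame(name): name is "side" or "top"; returns the picture (420x560x3 uint8, blue, green, red); there is no depth.
- camera_params(name): a dict with "fx", "fy", "cx", "cy" (pixels), "k1" (the pictures are not rectified: a ray, as slopes to the right and down, at radius r is drawn at 1 + k1 r^2 times it, then the intrinsics apply), "camera_from_world" (4x4, takes a point from world to camera coordinates). Camera axes: x right, y up, looking along -z (the intrinsics and any distortion apply to the point x, -y, -z); pixel columns grow to the right and rows downward; lengths in m; the calibration is good to about 2 mm. A picture is of the moment at which its call begins. camera_params takes no time and is no camera call.
- hand_in(): hands the job in, once; it reports no verdict.
Trained networks look in the newest picture that a camera, given by its name, has taken for a name from the list of things; names that differ only in an ending like _2 or _b are one class to them, and where a whole thing is asked for, a point or a joint stands for the part that bears it (a point fixed in the world has none). Each returns a list of dicts, best first, with "conf" (0 to 1); they miss things now and then, are a little off and sometimes report something else, mostly with a low value. They report only what shows in the picture. A call takes as long as a camera call. They do not tell look-alikes from the thing itself.
- silhouettes(camera, label): "region" (420x560 bool, what is visible of it).
- mark_of(camera, label): "location" ([x, y, z] in m, in world coordinates, good to about 4 mm: a listed point, or the origin of a listed thing).
The state is a dict: "t": time; "joints": joint angles; "joint_velocities": joint speeds; "joint_torque": joint torques, N m; "eef_pos": TCP position; "tcp_rot": TCP orientation; "wrist_force": force on the tool from outside, world axes, zero at the start; "torque": the same for the moment, N m; "finger_gap": opening from 0.0 (shut) to 1.0 (fully open).
Only numpy, scipy, OpenCV 4.12 (cv2) and the standard library are available. Lean on these libraries where they do the work, as an engineer would, in place of code of your own. Each camera call takes 0.05 s, during which the arm holds its last target.

## Working session

There is one attempt and no reset: what is moved stays moved. The work goes in short steps, Python scripts to look and compute and a tool call to move; the robot and the scene stay as the last step left them, time stands still between calls to the robot, and variables do not carry over. Pictures are saved under pics/ and viewed, and the job is handed in when it is done.

Besides the shell and the picture viewer there is one more tool, called after ">>>" by a JSON object that holds its "fn" and its "kwargs", one argument or row to a line. drive_tool: Moves the arm, as the interface text tells. Its arguments: {"type":"object","properties":{"rows":{"type":"array","items":{"type":"object","properties":{"offset":{"type":"array","items":{"type":"number"}},"angular":{"type":"array","items":{"type":"number"}}}}},"grip":{"type":"number"},"newtons":{"type":"number"}},"required":["rows"]}

```bash
ls; mkdir -p pics
python3 - <<'E'
from workcell import *
import cv2,numpy as np
s=get_state();print(s)
try: print(nose_length)
except Exception as e: print(e)
for n in("side","top"):
    cv2.imwrite(f"pics/{n}0.png",grab_frame(n)); 
    p=camera_params(n);print(n,p)
E
```

```text
pics
{'t': 0.0, 'joints': array([-1.54474314e+00,  1.04698991e-01,  9.64500955e-02,  1.56391749e+00,
       -3.48401788e-05,  1.35312979e+00]), 'joint_velocities': array([-1.55085079e-04, -5.69579985e-04,  1.60469500e-05, -2.09327559e-04,
        3.17037498e-04, -7.33613184e-04]), 'joint_torque': array([-2.18028319e-03, -5.56921434e+01,  5.03657699e+01,  1.67888316e-02,
       -2.48716988e-04,  1.18045104e-06]), 'eef_pos': array([ 0.1447989 , -0.58193551,  0.25251195]), 'tcp_rot': array([-3.11693848e+00, -3.81721097e-01, -1.51326307e-04]), 'wrist_force': array([ 0.34809785, -0.36521409,  0.10688032]), 'torque': array([-0.07143418, -0.02040544,  0.00635979]), 'finger_gap': 1.0001808839738562}
0.022
side {'fx': 534.8730943861665, 'fy': 534.8730943861665, 'cx': 290.3820707875378, 'cy': 214.96571046046458, 'k1': -0.19468043895516488, 'camera_from_world': array([[-0.91524743, -0.402856  , -0.00540246,  0.4486478 ],
       [ 0.19659998, -0.45827899,  0.86679226, -0.14609021],
       [-0.3516683 ,  0.79226726,  0.49864015, -1.21955948],
       [ 0.        ,  0.        ,  0.        ,  1.        ]])}
top {'fx': 445.62777354806667, 'fy': 445.62777354806667, 'cx': 280.3918952164118, 'cy': 206.9143058313483, 'k1': -0.11771801350359652, 'camera_from_world': array([[-0.00366852, -0.99945715, -0.03274074,  0.05053283],
       [ 0.99246382, -0.00764919,  0.12229902, -0.48083754],
       [-0.12248307, -0.03204535,  0.99195312, -1.12959563],
       [ 0.        ,  0.        ,  0.        ,  1.        ]])}
```

View pics/side0.png

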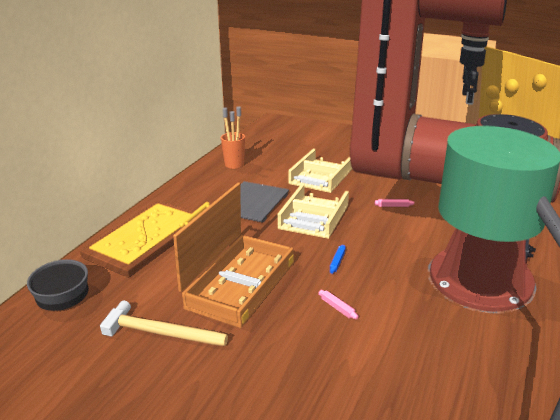

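View pics/top0.png

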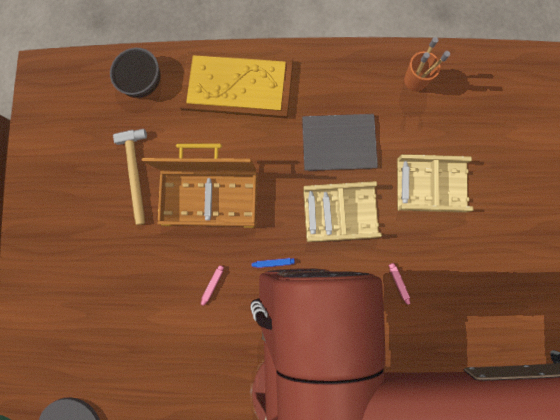

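```bash
cat > h.py <<'E'
from workcell import *
import cv2,numpy as np
from scipy.spatial.transform import Rotation as R
def _K(p):return np.array([[p['fx'],0,p['cx']],[0,p['fy'],p['cy']],[0,0,1]])
def proj(n,P):
    p=camera_params(n);P=np.atleast_2d(P);T=p['camera_from_world']
    c=P@T[:3,:3].T+T[:3,3];c=c*[1,-1,-1]
    return cv2.projectPoints(c.reshape(-1,1,3),np.zeros(3),np.zeros(3),_K(p),np.array([p['k1'],0,0,0.]))[0].reshape(-1,2)
def unproj(n,uv,z):
    p=camera_params(n);T=p['camera_from_world']
    q=cv2.undistortPoints(np.array(uv,float).reshape(-1,1,2),_K(p),np.array([p['k1'],0,0,0.])).reshape(-1,2)
    d=np.c_[q[:,0],-q[:,1],-np.ones(len(q))]@T[:3,:3]
    o=-T[:3,:3].T@T[:3,3]
    return o+d*((z-o[2])/d[:,2])[:,None]
def marks(n,labels):
    for l in labels:
        for m in mark_of(n,l):print(n,l,round(m['conf'],2),np.round(m['location'],4))
def rect(n,l,z,k=5):
    for m in silhouettes(n,l)[:k]:
        ys,xs=np.nonzero(m['region'])
        w=unproj(n,np.c_[xs,ys],z)[:,:2]*1000
        (c,s,a)=cv2.minAreaRect(w.astype(np.float32));print(n,l,round(m['conf'],2),'px',xs.mean().round(),ys.mean().round(),'c',np.round(c,1),'s',np.round(s,1),'a',round(a,1))
def st():
    s=get_state();print('t',round(s['t'],2),'tcp',np.round(s['eef_pos'],4),'gap',round(s['finger_gap'],3),'F',np.round(s['wrist_force'],1))
    Rm=R.from_rotvec(s['tcp_rot']).as_matrix();print(np.round(Rm,3));print('j',np.round(s['joints'],3));return s,Rm
E
python3 - <<'E'
from h import *
grab_frame('top')
marks('top',['chest','tray_a','stand','punch_a1','lid_handle','lid_hinge','hammer'])
rect('top','chest',.044);rect('top','stand',.014);rect('top','punch_a1',.024);rect('top','tray_a',.046)
print(get_state()['t'])
f=grab_frame('top')[80:290,100:500];cv2.imwrite('pics/c1.png',cv2.resize(f,None,fx=2,fy=2,interpolation=cv2.INTER_CUBIC))
E
```

```text
top chest 0.68 [ 0.5074  0.2402 -0.0016]
top chest 0.23 [0.5074 0.243  0.0164]
top tray_a 0.79 [ 0.5427 -0.3614 -0.005 ]
top tray_a 0.75 [ 0.4671 -0.112  -0.0026]
top stand 0.72 [ 0.6587 -0.1101  0.0012]
top punch_a1 0.55 [0.5708 0.4458 0.0016]
top punch_a1 0.5 [ 0.5442 -0.2811  0.0189]
top lid_handle 0.84 [0.6103 0.2411 0.1568]
top lid_handle 0.34 [ 5.694e-01  4.449e-01 -2.000e-04]
top hammer 0.74 [0.5696 0.4483 0.0013]
top hammer 0.41 [ 0.4637 -0.0739  0.0137]
top chest 0.82 px 206.0 189.0 c [541.5 260.7] s [307.1 220.3] a 89.7
top chest 0.48 px 312.0 213.0 c [464.7 -33.7] s [ 20.5 105.8] a 89.4
top stand 0.84 px 339.0 142.0 c [ 658.7 -111.6] s [197.4 155.3] a 89.6
top punch_a1 0.57 px 405.0 182.0 c [ 545.8 -282.3] s [ 18.7 102. ] a 87.6
top tray_a 0.92 px 435.0 183.0 c [ 539.3 -352.4] s [194.6 147.6] a 89.5
top tray_a 0.89 px 344.0 211.0 c [ 468. -108.] s [144.8 189.2] a 2.4
0.7
```

View pics/c1.png

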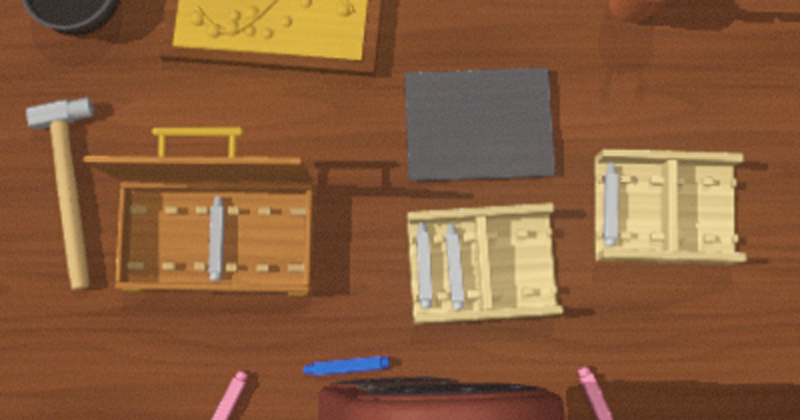

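```bash
cat >> h.py <<'E'
def boxw(c,sz):  # 8 corners
    return np.array([[c[0]+i*sz[0]/2,c[1]+j*sz[1]/2,c[2]+k*sz[2]/2] for i in(-1,1) for j in(-1,1) for k in(-1,1)])
ED=[(0,1),(2,3),(4,5),(6,7),(0,2),(1,3),(4,6),(5,7),(0,4),(1,5),(2,6),(3,7)]
def draw(im,n,pose,boxes,S,off,col=(0,255,0)):
    x,y,a=pose[:3];z=pose[3] if len(pose)>3 else 0;c,s=np.cos(a),np.sin(a)
    for b in boxes:
        P=boxw(*b);W=np.c_[x+c*P[:,0]-s*P[:,1],y+s*P[:,0]+c*P[:,1],z+P[:,2]]
        q=((proj(n,W)-off+.5)*S-.5)
        for i,j in ED:cv2.line(im,tuple(int(v) for v in q[i].round()),tuple(int(v) for v in q[j].round()),col,1)
CH=[((0,0,.022),(.142,.256,.044))]
TR=[((.066,0,.023),(.010,.188,.046)),((-.066,0,.023),(.010,.188,.046)),((0,0,.025),(.122,.012,.034))]
PU=[((0,0,0),(.088,.016,.016))]
SD=[((0,0,.007),(.150,.196,.014))]
def over(n,items,roi,S,name,fr=None):
    f=grab_frame(n) if fr is None else fr
    x0,y0,x1,y1=roi;im=cv2.resize(f[y0:y1,x0:x1],None,fx=S,fy=S,interpolation=cv2.INTER_CUBIC)
    for pose,b,col in items:draw(im,n,pose,b,S,np.array([x0,y0]),col)
    cv2.imwrite('pics/'+name,im)
E
python3 - <<'E'
from h import *
f=cv2.imread('pics/top0.png')
it=[((.508,.241,0),CH,(0,255,0)),((.54,-.356,0),TR,(255,0,0)),((.467,-.11,.042),TR,(255,0,0)),((.6587,-.111,0),SD,(0,255,0))]
over('top',it,(290,100,490,250),4,'o1.png',f)
over('top',it,(130,130,290,250),4,'o2.png',f)
E
```

```text
(no output)
```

View pics/o1.png

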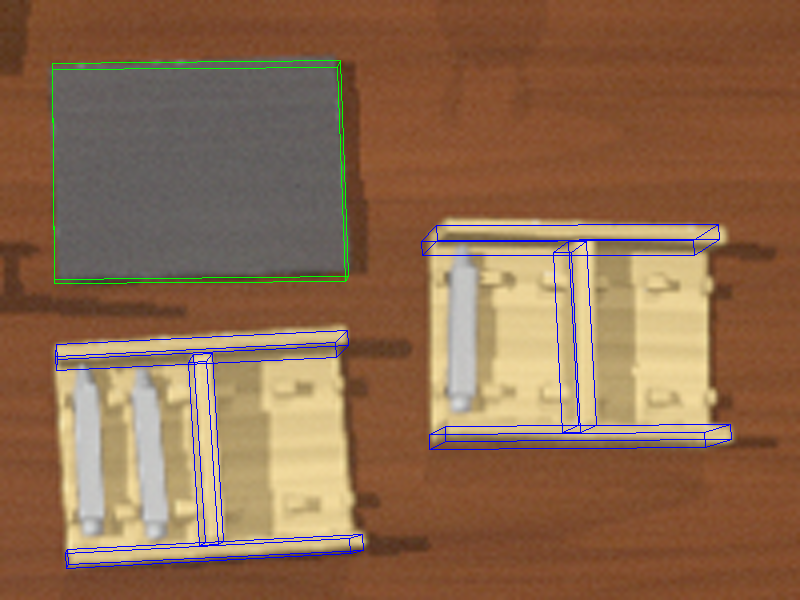

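View pics/o2.png

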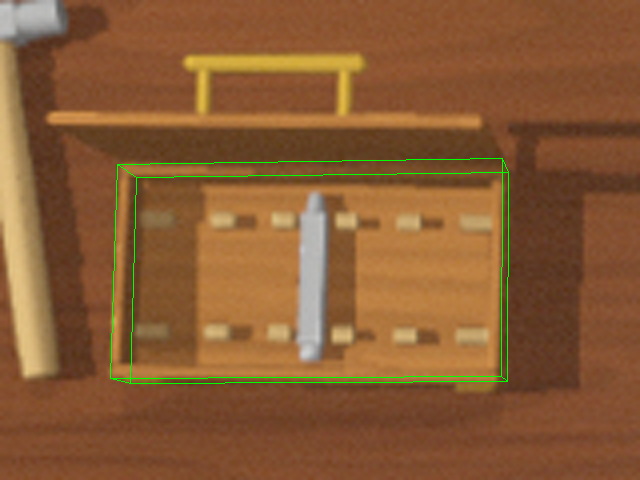

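Run:
```python
from h import *
f=cv2.imread('pics/top0.png')
it=[((.5085,.2405,-.022),CH,(0,255,0)),((.542,-.3595,-.02),TR,(255,0,0)),((.4685,-.1105,.038),TR,(255,0,0)),((.6587,-.111,.012),SD,(0,255,0))]
PC=[((0,y,.016),(.088,.016,.016)) for y in(-.084,-.042,0,.042,.084)]
PT=[((0,y,.016),(.088,.016,.016)) for y in(-.076,-.036,.036,.076)]
it+=[(it[0][0],PC,(255,0,255)),(it[1][0],PT,(0,0,255)),(it[2][0],PT,(0,0,255))]
over('top',it,(290,100,490,250),4,'o3.png',f)
over('top',it,(130,130,290,250),4,'o4.png',f)
```

```text
(no output)
```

View pics/o3.png

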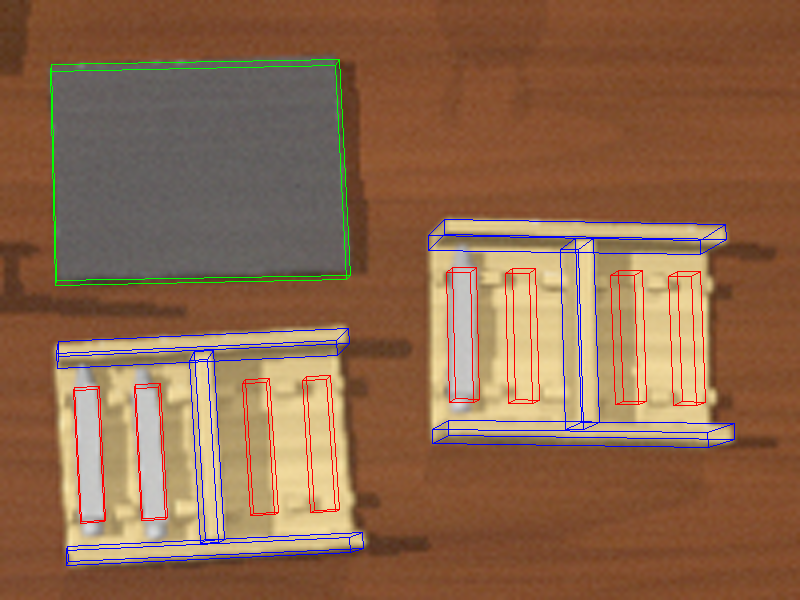

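View pics/o4.png

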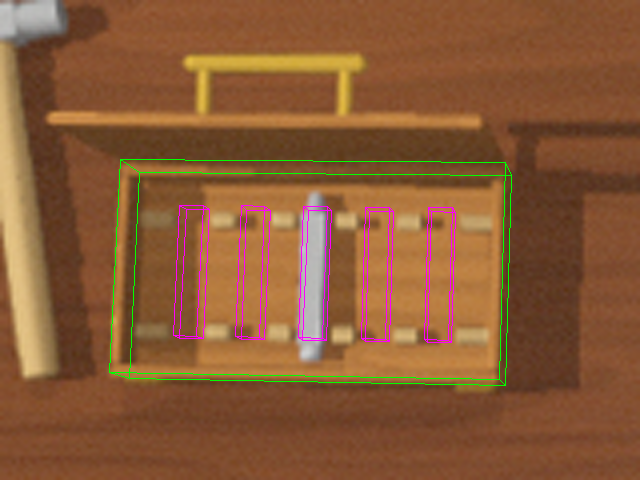

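```bash
cat >> h.py <<'E'
def go(*wps,cur=None):
    """wps: (x,y,z,psi) targets; prints offset/angular per wp from current pose"""
    s=get_state();p=s['eef_pos'];Rc=R.from_rotvec(s['tcp_rot'])
    if cur is not None:
        p=np.array(cur[:3]);Rc=R.from_euler('z',cur[3])*R.from_euler('x',np.pi)
    for w in wps:
        Rt=R.from_euler('z',w[3])*R.from_euler('x',np.pi)
        o=Rc.inv().apply(np.array(w[:3])-p)
        a=(Rc.inv()*Rt).as_rotvec()
        print('off',np.round(o/.4,4),'ang',np.round(a/(np.pi/4),3),'| rows>=',max(np.linalg.norm(o)/.0417,np.linalg.norm(a)/.125).round(1))
E
python3 - <<'E'
from h import *
s,_=st();x,y,z=s['eef_pos']
go((x+.1,y+.075,.25,.244+.74))
go((x+.2,y+.15,.25,.244+1.48),cur=(x+.1,y+.075,.25,.984))
go((x+.3,y+.225,.25,.244+2.22),cur=(x+.2,y+.15,.25,.244+1.48))
go((.544,-.284,.2,np.pi-.02),cur=(x+.3,y+.225,.25,.244+2.22))
E
```

```text
t 0.75 tcp [ 0.1448 -0.5823  0.2533] gap 1.001 F [-0.1 -0.  -0.9]
[[ 0.97   0.241 -0.   ]
 [ 0.241 -0.97  -0.   ]
 [-0.     0.    -1.   ]]
j [-1.545  0.104  0.097  1.564 -0.     1.353]
off [ 0.2879 -0.1216  0.0083] ang [ 0.     0.    -0.942] | rows>= 5.9
off [0.2946 0.1044 0.    ] ang [ 0.     0.    -0.942] | rows>= 5.9
off [0.1472 0.2757 0.    ] ang [ 0.     0.    -0.942] | rows>= 5.9
off [-0.0783  0.2982  0.125 ] ang [-0.     0.    -0.837] | rows>= 5.3
```

>>> {"fn": "drive_tool", "kwargs": {
  "rows": [
    {"offset": [0.29, -0.12, 0.01], "angular": [0, 0, -0.942]},
    {"offset": [0.29, -0.12, 0.01], "angular": [0, 0, -0.942]},
    {"offset": [0.29, -0.12, 0.01], "angular": [0, 0, -0.942]},
    {"offset": [0.29, -0.12, 0.01], "angular": [0, 0, -0.942]},
    {"offset": [0.29, -0.12, 0.01], "angular": [0, 0, -0.942]},
    {"offset": [0.29, -0.12, 0.01], "angular": [0, 0, -0.942]},
    {"offset": [0.29, -0.12, 0.01], "angular": [0, 0, -0.942]}
  ],
  "grip": 0.68,
  "newtons": 60
}}

```text
t: 1.33
eef_pos: [0.2462, -0.5075, 0.2494]
tcp_rot: [2.765, 1.492, -0.0]
wrist_force: [-1.0, -1.6, -0.1]
finger_gap: 0.324
```

>>> {"fn": "drive_tool", "kwargs": {
  "rows": [
    {"offset": [0.295, 0.104, 0], "angular": [0, 0, -0.942]},
    {"offset": [0.295, 0.104, 0], "angular": [0, 0, -0.942]},
    {"offset": [0.295, 0.104, 0], "angular": [0, 0, -0.942]},
    {"offset": [0.295, 0.104, 0], "angular": [0, 0, -0.942]},
    {"offset": [0.295, 0.104, 0], "angular": [0, 0, -0.942]},
    {"offset": [0.295, 0.104, 0], "angular": [0, 0, -0.942]},
    {"offset": [0.295, 0.104, 0], "angular": [0, 0, -0.942]}
  ]
}}

```text
t: 1.92
eef_pos: [0.346, -0.4324, 0.2493]
tcp_rot: [2.043, 2.386, -0.0]
wrist_force: [-0.2, -0.9, 0.3]
finger_gap: 0.32
```

>>> {"fn": "drive_tool", "kwargs": {
  "rows": [
    {"offset": [0.147, 0.276, 0], "angular": [0, 0, -0.942]},
    {"offset": [0.147, 0.276, 0], "angular": [0, 0, -0.942]},
    {"offset": [0.147, 0.276, 0], "angular": [0, 0, -0.942]},
    {"offset": [0.147, 0.276, 0], "angular": [0, 0, -0.942]},
    {"offset": [0.147, 0.276, 0], "angular": [0, 0, -0.942]},
    {"offset": [0.147, 0.276, 0], "angular": [0, 0, -0.942]},
    {"offset": [0.147, 0.276, 0], "angular": [0, 0, -0.942]}
  ]
}}

```text
t: 2.5
eef_pos: [0.446, -0.3576, 0.2492]
tcp_rot: [-1.047, -2.962, 0.0]
wrist_force: [-1.0, -0.4, -0.1]
finger_gap: 0.319
```

Run:
```python
from h import *
import workcell
st();print(nose_length)
go((.544,-.2835,.15,np.pi-.02),(.544,-.2835,.06,np.pi-.02))
f=grab_frame('side');cv2.imwrite('pics/s2.png',cv2.resize(f[0:240,250:560],None,fx=2.5,fy=2.5))
```

```text
t 2.5 tcp [ 0.446  -0.3576  0.2492] gap 0.319 F [-1.  -0.4 -0.1]
[[-0.778  0.628 -0.   ]
 [ 0.628  0.778 -0.   ]
 [ 0.    -0.    -1.   ]]
j [-9.040e-01  1.700e-02 -1.000e-03  1.553e+00 -0.000e+00 -2.250e-01]
0.022
off [-0.0741  0.298   0.2481] ang [-0.   -0.   -0.84] | rows>= 5.3
off [-0.0741  0.298   0.4731] ang [-0.   -0.   -0.84] | rows>= 5.4
```

View pics/s2.png

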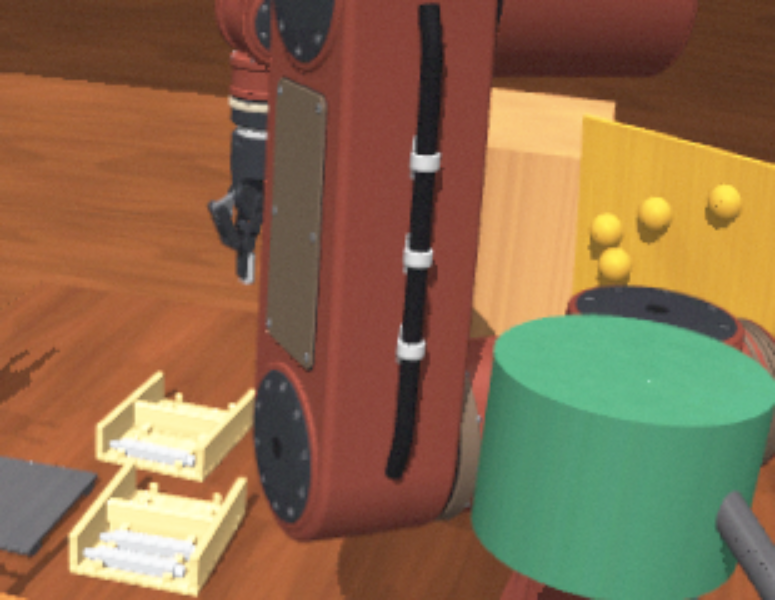

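>>> {"fn": "drive_tool", "kwargs": {
  "rows": [
    {"offset": [-0.074, 0.298, 0.25], "angular": [0, 0, -0.84]},
    {"offset": [-0.074, 0.298, 0.25], "angular": [0, 0, -0.84]},
    {"offset": [-0.074, 0.298, 0.25], "angular": [0, 0, -0.84]},
    {"offset": [-0.074, 0.298, 0.25], "angular": [0, 0, -0.84]},
    {"offset": [-0.074, 0.298, 0.25], "angular": [0, 0, -0.84]},
    {"offset": [-0.074, 0.298, 0.25], "angular": [0, 0, -0.84]},
    {"offset": [-0.074, 0.298, 0.4], "angular": [0, 0, -0.84]},
    {"offset": [-0.074, 0.298, 0.43], "angular": [0, 0, -0.84]},
    {"offset": [-0.074, 0.298, 0.43], "angular": [0, 0, -0.84]}
  ]
}}

```text
t: 3.3
eef_pos: [0.5405, -0.2812, 0.0706]
tcp_rot: [-0.042, -3.134, -0.009]
wrist_force: [-1.2, 1.4, -2.4]
finger_gap: 0.315
```

Run:
```python
from h import *
st()
f=grab_frame('side');cv2.imwrite('pics/s3.png',cv2.resize(f[100:260,230:430],None,fx=4,fy=4,interpolation=2))
f=grab_frame('top');cv2.imwrite('pics/t3.png',cv2.resize(f[100:250,290:490],None,fx=4,fy=4,interpolation=2))
go((.544,-.2835,.031,np.pi-.02))
```

```text
t 3.3 tcp [ 0.5405 -0.2812  0.0706] gap 0.315 F [-1.2  1.4 -2.4]
[[-1.     0.027 -0.007]
 [ 0.027  1.     0.006]
 [ 0.008  0.006 -1.   ]]
j [-0.694  0.191 -0.141  1.248 -0.    -0.667]
off [-0.0029 -0.001   0.1148] ang [ 0.002 -0.002 -0.005] | rows>= 1.1
```

View pics/s3.png

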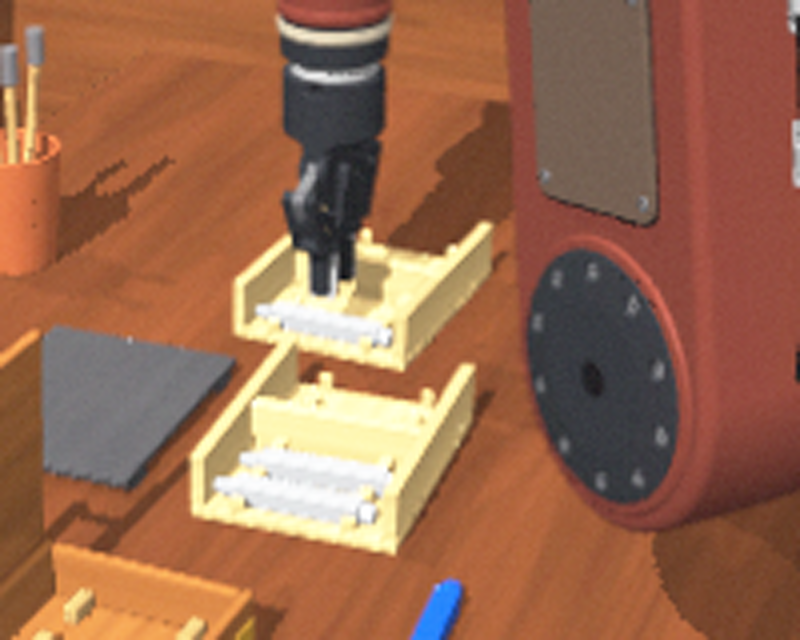

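View pics/t3.png

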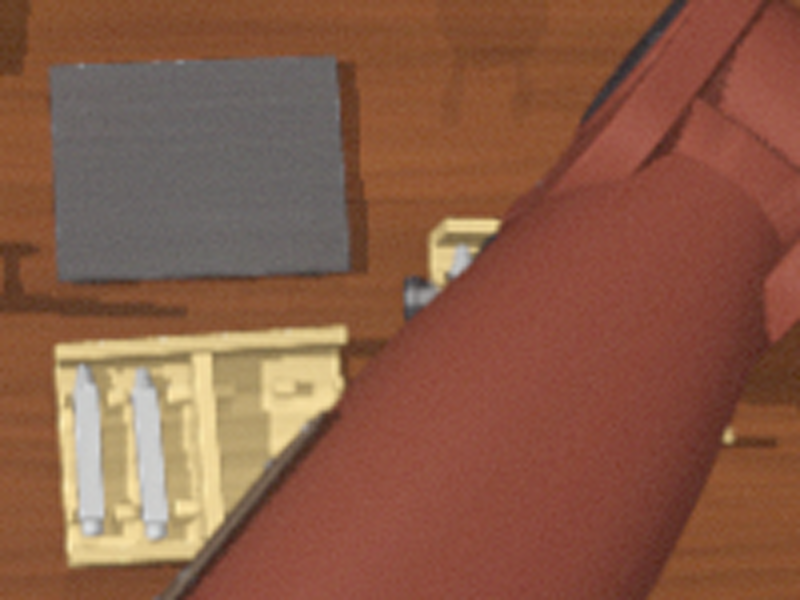

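>>> {"fn": "drive_tool", "kwargs": {
  "rows": [
    {"offset": [-0.002, 0, 0.05], "angular": [0, 0, 0]},
    {"offset": [-0.002, 0, 0.09], "angular": [0, 0, 0]},
    {"offset": [-0.002, 0, 0.115], "angular": [0, 0, 0]},
    {"offset": [-0.002, 0, 0.115], "angular": [0, 0, 0]},
    {"offset": [-0.002, 0, 0.115], "angular": [0, 0, 0]},
    {"offset": [-0.002, 0, 0.115], "angular": [0, 0, 0]}
  ]
}}

```text
t: 3.9
eef_pos: [0.5455, -0.2842, 0.0333]
tcp_rot: [0.031, 3.14, -0.002]
wrist_force: [0.4, 0.8, 0.0]
finger_gap: 0.321
```

>>> {"fn": "drive_tool", "kwargs": {
  "rows": [
    {"offset": [0, 0, 0], "angular": [0, 0, 0]},
    {"offset": [0, 0, 0], "angular": [0, 0, 0]},
    {"offset": [0, 0, 0], "angular": [0, 0, 0]},
    {"offset": [0, 0, 0], "angular": [0, 0, 0]}
  ],
  "grip": 1,
  "newtons": 70
}}

```text
t: 4.23
eef_pos: [0.5456, -0.2842, 0.0333]
tcp_rot: [0.03, 3.139, -0.003]
wrist_force: [-0.5, 0.3, 8.0]
finger_gap: 0.161
```

Run:
```python
from h import *
st()
go((.544,-.2835,.13,np.pi-.02))
```

```text
t 4.23 tcp [ 0.5456 -0.2842  0.0333] gap 0.161 F [-0.5  0.3  8. ]
[[-1.     0.019  0.002]
 [ 0.019  1.    -0.002]
 [-0.002 -0.002 -1.   ]]
j [-0.692  0.225 -0.173  1.17  -0.    -0.674]
off [ 0.0035  0.0012 -0.2418] ang [-0.002  0.003  0.001] | rows>= 2.3
```

>>> {"fn": "drive_tool", "kwargs": {
  "rows": [
    {"offset": [0, 0, -0.04], "angular": [0, 0, 0]},
    {"offset": [0, 0, -0.1], "angular": [0, 0, 0]},
    {"offset": [0, 0, -0.17], "angular": [0, 0, 0]},
    {"offset": [0, 0, -0.2], "angular": [0, 0, 0]},
    {"offset": [0, 0, -0.2], "angular": [0, 0, 0]}
  ]
}}

```text
t: 4.65
eef_pos: [0.5464, -0.2848, 0.1152]
tcp_rot: [0.029, 3.137, -0.006]
wrist_force: [0.1, -0.5, -1.3]
finger_gap: 0.161
```

Run:
```python
from h import *
st()
go((.53,-.06,.11,np.pi-.022),(.508,.1558,.11,np.pi-.022))
f=grab_frame('side');cv2.imwrite('pics/s4.png',cv2.resize(f[100:260,230:430],None,fx=4,fy=4,interpolation=2))
```

```text
t 4.65 tcp [ 0.5464 -0.2848  0.1152] gap 0.161 F [ 0.1 -0.5 -1.3]
[[-1.     0.019  0.005]
 [ 0.019  1.    -0.004]
 [-0.005 -0.004 -1.   ]]
j [-0.692  0.165 -0.087  1.312 -0.    -0.674]
off [0.0515 0.5612 0.0107] ang [-0.005  0.006  0.004] | rows>= 5.4
off [0.1166 1.0996 0.0083] ang [-0.005  0.006  0.004] | rows>= 10.6
```

View pics/s4.png

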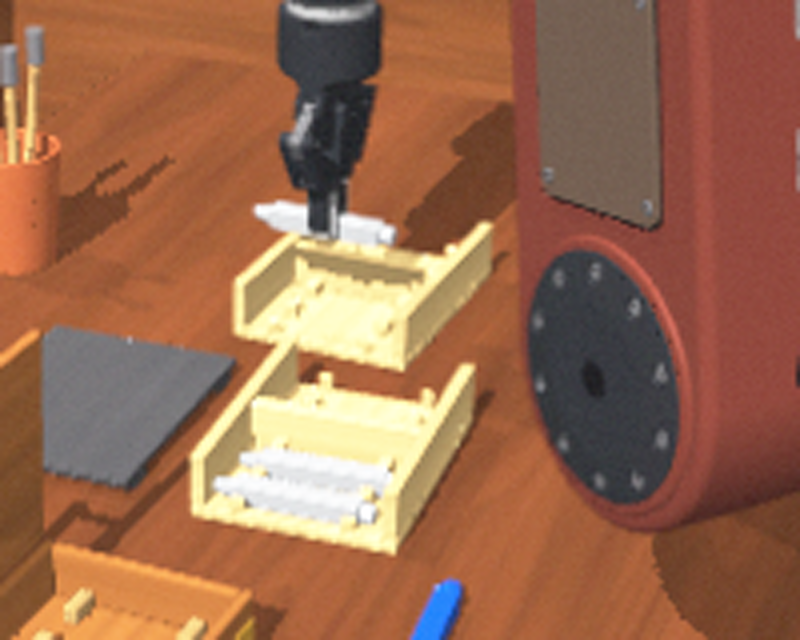

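>>> {"fn": "drive_tool", "kwargs": {
  "rows": [
    {"offset": [0.05, 0.55, 0], "angular": [0, 0, 0]},
    {"offset": [0.05, 0.55, 0], "angular": [0, 0, 0]},
    {"offset": [0.05, 0.55, 0], "angular": [0, 0, 0]},
    {"offset": [0.05, 0.55, 0], "angular": [0, 0, 0]},
    {"offset": [0.05, 0.55, 0], "angular": [0, 0, 0]},
    {"offset": [0.06, 0.75, 0], "angular": [0, 0, 0]},
    {"offset": [0.08, 0.85, 0], "angular": [0, 0, 0]},
    {"offset": [0.1, 0.95, 0], "angular": [0, 0, 0]},
    {"offset": [0.1, 0.98, 0], "angular": [0, 0, 0]},
    {"offset": [0.1, 0.98, 0], "angular": [0, 0, 0]},
    {"offset": [0.1, 0.98, 0], "angular": [0, 0, 0]}
  ]
}}

```text
t: 5.62
eef_pos: [0.5099, 0.1132, 0.109]
tcp_rot: [-0.022, -3.138, -0.002]
wrist_force: [-0.1, 0.4, -2.1]
finger_gap: 0.162
```

Run:
```python
from h import *
st()
a=np.pi-.022
go((.508,.1558,.11,a),(.508,.1558,.0345,a))
```

```text
t 5.62 tcp [0.5099 0.1132 0.109 ] gap 0.162 F [-0.1  0.4 -2.1]
[[-1.     0.014 -0.003]
 [ 0.014  1.     0.001]
 [ 0.003  0.001 -1.   ]]
j [-3.300e-02 -1.060e-01 -3.750e-01  1.305e+00  1.000e-03 -1.900e-02]
off [ 0.0061  0.1063 -0.0023] ang [ 0.001 -0.004  0.01 ] | rows>= 1.0
off [0.0055 0.1061 0.1865] ang [ 0.001 -0.004  0.01 ] | rows>= 2.1
```

>>> {"fn": "drive_tool", "kwargs": {
  "rows": [
    {"offset": [0.003, 0.06, 0], "angular": [0, 0, 0.01]},
    {"offset": [0.006, 0.107, 0], "angular": [0, 0, 0.01]},
    {"offset": [0.006, 0.107, 0.04], "angular": [0, 0, 0.01]},
    {"offset": [0.006, 0.107, 0.06], "angular": [0, 0, 0.01]},
    {"offset": [0.006, 0.107, 0.06], "angular": [0, 0, 0.01]},
    {"offset": [0.006, 0.107, 0.06], "angular": [0, 0, 0.01]}
  ]
}}

```text
t: 6.12
eef_pos: [0.5093, 0.1514, 0.0858]
tcp_rot: [-0.043, -3.138, 0.001]
wrist_force: [0.1, -0.2, -2.1]
finger_gap: 0.166
```

Run:
```python
from h import *
st()
a=np.pi-.022
go((.508,.1558,.0345,a))
f=grab_frame('side');cv2.imwrite('pics/s5.png',cv2.resize(f[170:330,160:360],None,fx=4,fy=4,interpolation=2))
f=grab_frame('top');cv2.imwrite('pics/t5.png',cv2.resize(f[120:270,130:330],None,fx=4,fy=4,interpolation=2))
```

```text
t 6.12 tcp [0.5093 0.1514 0.0858] gap 0.166 F [ 0.1 -0.2 -2.1]
[[-1.     0.027 -0.003]
 [ 0.027  1.    -0.   ]
 [ 0.003 -0.    -1.   ]]
j [ 0.043 -0.062 -0.377  1.259 -0.     0.07 ]
off [0.0032 0.011  0.1282] ang [-0.001 -0.004 -0.007] | rows>= 1.2
```

View pics/s5.png

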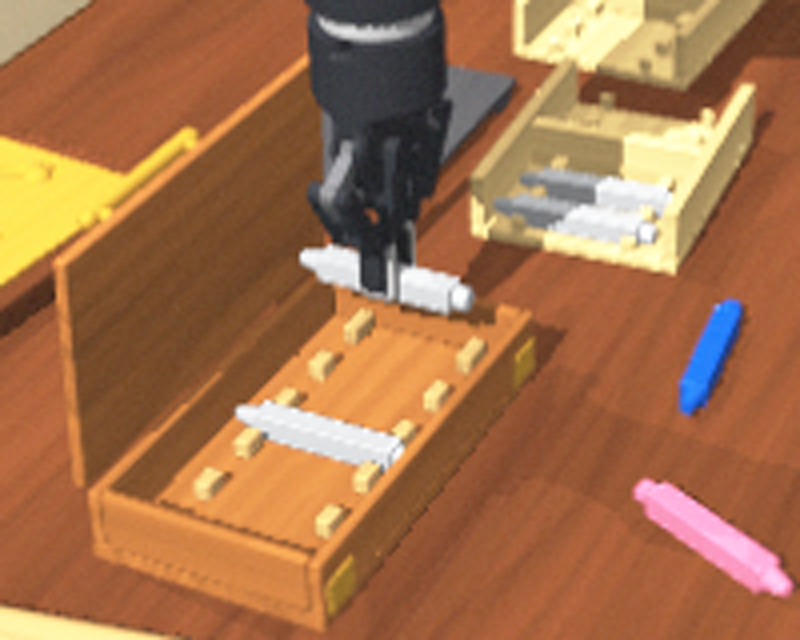

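View pics/t5.png

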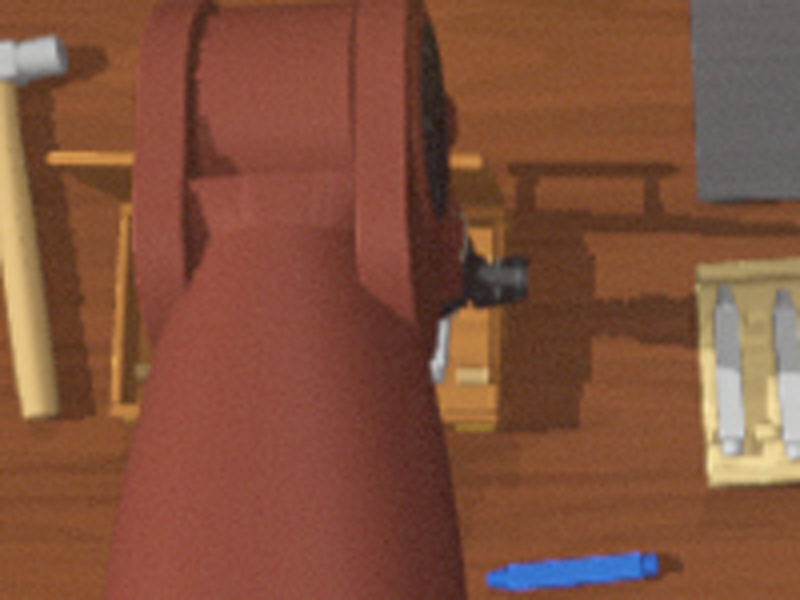

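Run:
```python
from h import *
f=grab_frame('side');im=cv2.resize(f[0:300,100:500],None,fx=2,fy=2,interpolation=2)
print(proj('side',[[.51,.155,.064],[.51,.155,.2],[.51,.155,.25],[.51,.155,.3],[.585,.112,.186]])*2-[200,0])
cv2.imwrite('pics/s6.png',im)
```

```text
[[311.28298212 482.63918357]
 [306.61698303 378.62330156]
 [304.84172447 337.40231682]
 [303.04072666 294.53525674]
 [266.8084368  362.34782713]]
```

View pics/s6.png

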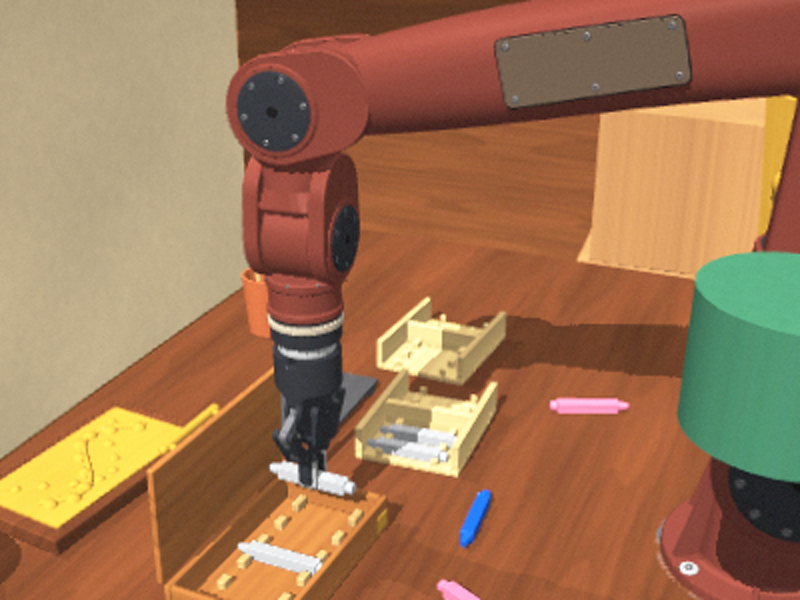

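>>> {"fn": "drive_tool", "kwargs": {
  "rows": [
    {"offset": [0.003, 0.011, 0.04], "angular": [0, 0, 0]},
    {"offset": [0.003, 0.011, 0.08], "angular": [0, 0, 0]},
    {"offset": [0.003, 0.011, 0.11], "angular": [0, 0, 0]},
    {"offset": [0.003, 0.011, 0.128], "angular": [0, 0, 0]},
    {"offset": [0.003, 0.011, 0.128], "angular": [0, 0, 0]},
    {"offset": [0.003, 0.011, 0.128], "angular": [0, 0, 0]}
  ]
}}

```text
t: 6.77
eef_pos: [0.5113, 0.1562, 0.0435]
tcp_rot: [0.042, 3.137, -0.002]
wrist_force: [-28.1, -3.5, 59.8]
finger_gap: 0.167
```

>>> {"fn": "drive_tool", "kwargs": {
  "rows": [
    {"offset": [0, 0, 0], "angular": [0, 0, 0]},
    {"offset": [0, 0, 0], "angular": [0, 0, 0]},
    {"offset": [0, 0, 0], "angular": [0, 0, 0]},
    {"offset": [0, 0, 0], "angular": [0, 0, 0]}
  ],
  "grip": 0.68
}}

```text
t: 7.1
eef_pos: [0.5095, 0.1563, 0.0362]
tcp_rot: [0.042, 3.141, -0.0]
wrist_force: [-0.1, 0.6, -0.6]
finger_gap: 0.321
```

>>> {"fn": "drive_tool", "kwargs": {
  "rows": [
    {"offset": [0, 0, -0.04], "angular": [0, 0, 0]},
    {"offset": [0, 0, -0.1], "angular": [0, 0, 0]},
    {"offset": [0, 0, -0.18], "angular": [0, 0, 0]},
    {"offset": [0, 0, -0.22], "angular": [0, 0, 0]},
    {"offset": [0, 0, -0.22], "angular": [0, 0, 0]}
  ]
}}

```text
t: 7.52
eef_pos: [0.5115, 0.1566, 0.1282]
tcp_rot: [0.042, 3.135, 0.0]
wrist_force: [0.2, -0.8, 0.3]
finger_gap: 0.318
```

Run:
```python
from h import *
st()
f=grab_frame('side');im=cv2.resize(f[170:330,160:360],None,fx=4,fy=4,interpolation=2)
cv2.imwrite('pics/s7.png',im)
f=grab_frame('top');cv2.imwrite('pics/t7.png',cv2.resize(f[100:250,130:480],None,fx=2.2,fy=2.2,interpolation=2))
```

```text
t 7.52 tcp [0.5115 0.1566 0.1282] gap 0.318 F [ 0.2 -0.8  0.3]
[[-1.     0.026  0.006]
 [ 0.026  1.     0.   ]
 [-0.006  0.    -1.   ]]
j [ 0.052 -0.087 -0.322  1.33  -0.     0.079]
```

View pics/s7.png

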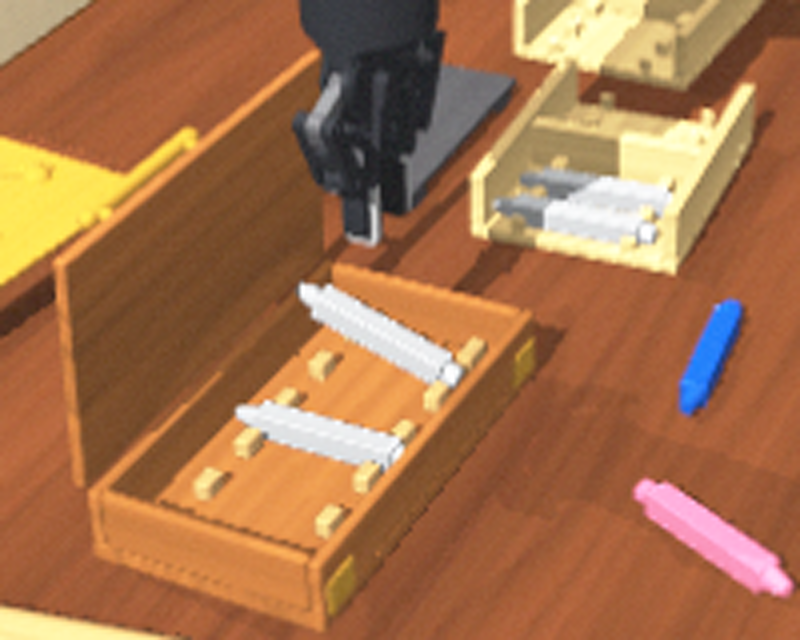

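View pics/t7.png

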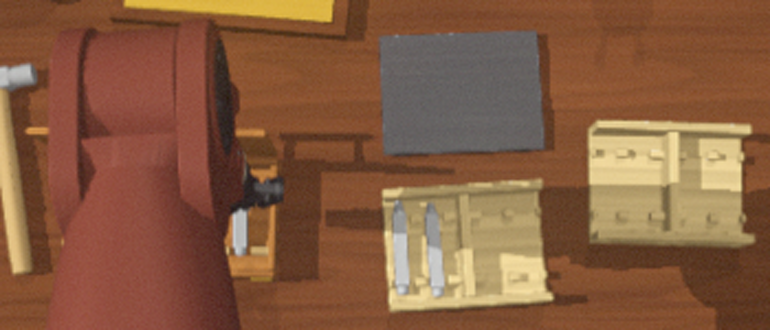

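>>> {"fn": "drive_tool", "kwargs": {
  "rows": [
    {"offset": [0.03, -0.5, 0], "angular": [0, 0, 0]},
    {"offset": [0.03, -0.5, 0], "angular": [0, 0, 0]},
    {"offset": [0.03, -0.5, 0], "angular": [0, 0, 0]},
    {"offset": [0.03, -0.5, 0], "angular": [0, 0, 0]},
    {"offset": [0.03, -0.5, 0], "angular": [0, 0, 0]},
    {"offset": [0.03, -0.5, 0], "angular": [0, 0, 0]},
    {"offset": [0.03, -0.5, 0], "angular": [0, 0, 0]}
  ]
}}

```text
t: 8.2
eef_pos: [0.4909, -0.0444, 0.1224]
tcp_rot: [-0.047, -3.139, -0.001]
wrist_force: [-0.8, 0.4, 0.2]
finger_gap: 0.322
```

Run:
```python
from h import *
st()
f=grab_frame('top');c=(.508,.2398,-.022)
PC=[((0,y,.016),(.088,.016,.016)) for y in(-.084,-.042,0,.042,.084)]
over('top',[],(130,130,290,250),4,'o5.png',f)
f=grab_frame('side')
over('side',[(c,CH+PC,(0,255,0))],(160,170,360,330),4,'o6.png',f)
```

```text
t 8.2 tcp [ 0.4909 -0.0444  0.1224] gap 0.322 F [-0.8  0.4  0.2]
[[-1.     0.03  -0.002]
 [ 0.03   1.     0.001]
 [ 0.002  0.001 -1.   ]]
j [-0.356 -0.207 -0.442  1.338 -0.    -0.326]
```

View pics/o5.png

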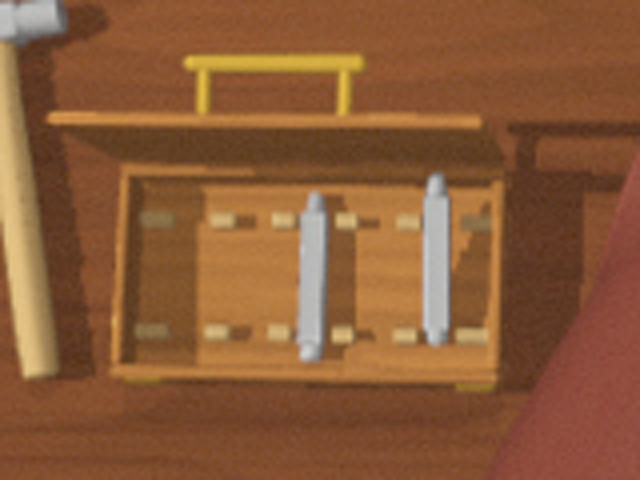

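View pics/o6.png

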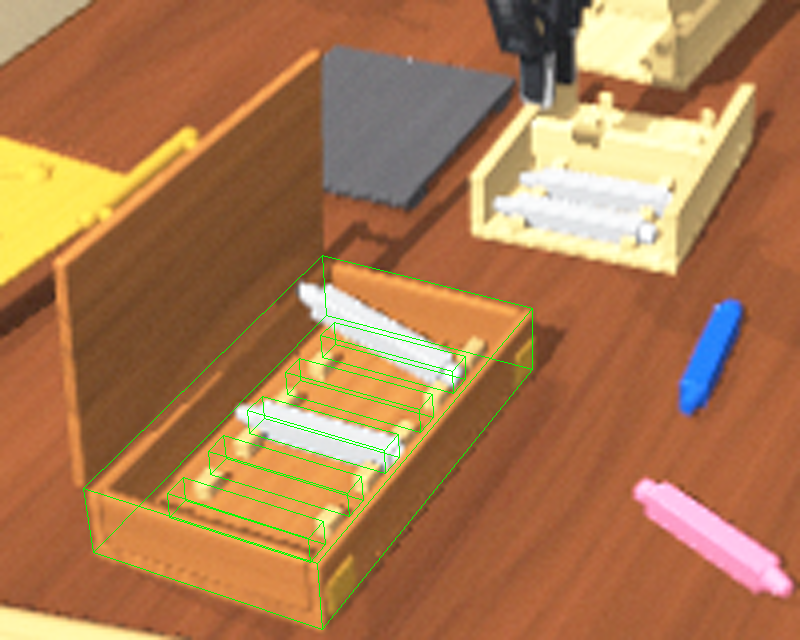

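```bash
cat >> h.py <<'E'
from scipy.optimize import least_squares
def fit(n,px,pts,x0):
    px=np.array(px,float);pts=np.array(pts,float)
    def f(v):
        c,s=np.cos(v[2]),np.sin(v[2]);W=np.c_[v[0]+c*pts[:,0]-s*pts[:,1],v[1]+s*pts[:,0]+c*pts[:,1],pts[:,2]]
        return (proj(n,W)-px).ravel()
    r=least_squares(f,x0);print(n,np.round(r.x,4),'rms px',np.sqrt((r.fun**2).mean()).round(2));return r.x
E
python3 - <<'E'
from h import *
up=[156,223,284,347,408,476];lo=[150,217,278,342,405,471];ys=[.105,.063,.021,-.021,-.063,-.105]
px=[(130+u/4-.4,130+r/4-.4) for u,r in zip(up+lo,[219]*5+[221]+[331]*3+[333]*2+[335])]
pts=[(.038,y,.020) for y in ys]+[(-.038,y,.020) for y in ys]
fit('top',px[:],pts,(.508,.24,0))
u=unproj('top',[(130+436/4-.4,130+185/4-.4),(130+436/4-.4,130+335/4-.4)],.024);print(u)
# c1 ends
print(unproj('top',[(130+315/4-.4,130+193/4-.4),(130+310/4-.4,130+361/4-.4)],.018))
# tray b punches and right tray punch ends from o3 
for a,b in(((82,365),(92,536)),((142,370),(153,540)),((460,246),(459,412))):
    w=unproj('top',[(290+a[0]/4-.4,100+a[1]/4-.4),(290+b[0]/4-.4,100+b[1]/4-.4)],.018);print(w.mean(0),np.linalg.norm(w[0]-w[1]))
E
```

```text
top [ 0.5064  0.2411 -0.0196] rms px 0.47
[[0.56578094 0.15861515 0.024     ]
 [0.46573459 0.15776765 0.024     ]]
[[0.56250337 0.24081939 0.018     ]
 [0.44966913 0.2422479  0.018     ]]
[ 0.46830688 -0.03298782  0.018     ] 0.11299742865636077
[ 0.46503339 -0.0725858   0.018     ] 0.11223569604956632
[ 0.5474208 -0.281215   0.018    ] 0.11181730606938269
```

Run:
```python
from h import *
for z in (.03,.04,.05): print(unproj('top',[(130+436/4-.4,130+173/4-.4)],z))
print(unproj('top',[(130+437/4-.4,130+345/4-.4)],.014))
a=np.pi-.02
go((.513,.158,.12,a),(.513,.158,.05,a))
```

```text
[[0.57266932 0.15792406 0.03      ]]
[[0.57063949 0.15664431 0.04      ]]
[[0.56860966 0.15536456 0.05      ]]
[[0.460175   0.15832483 0.014     ]]
off [-0.0409  0.5025  0.0074] ang [ 0.001 -0.002 -0.008] | rows>= 4.8
off [-0.0413  0.5023  0.1824] ang [ 0.001 -0.002 -0.008] | rows>= 5.1
```

>>> {"fn": "drive_tool", "kwargs": {
  "rows": [
    {"offset": [-0.04, 0.5, 0], "angular": [0, 0, 0]},
    {"offset": [-0.04, 0.5, 0], "angular": [0, 0, 0]},
    {"offset": [-0.04, 0.5, 0], "angular": [0, 0, 0]},
    {"offset": [-0.04, 0.5, 0], "angular": [0, 0, 0]},
    {"offset": [-0.04, 0.5, 0], "angular": [0, 0, 0]},
    {"offset": [-0.045, 0.502, 0], "angular": [0, 0, 0]},
    {"offset": [-0.045, 0.502, 0], "angular": [0, 0, 0]},
    {"offset": [-0.045, 0.502, 0], "angular": [0, 0, 0]}
  ]
}}

```text
t: 8.97
eef_pos: [0.5145, 0.1581, 0.1234]
tcp_rot: [-0.038, -3.14, 0.001]
wrist_force: [-0.1, 0.4, -0.1]
finger_gap: 0.319
```

Run:
```python
from h import *
st()
a=np.pi-.02
go((.513,.157,.047,a))
```

```text
t 8.97 tcp [0.5145 0.1581 0.1234] gap 0.319 F [-0.1  0.4 -0.1]
[[-1.     0.024 -0.001]
 [ 0.024  1.    -0.   ]
 [ 0.001 -0.    -1.   ]]
j [ 0.055 -0.066 -0.31   1.327 -0.     0.079]
off [ 0.0035 -0.0029  0.191 ] ang [-0.001 -0.002 -0.005] | rows>= 1.8
```

>>> {"fn": "drive_tool", "kwargs": {
  "rows": [
    {"offset": [0.002, -0.003, 0.07], "angular": [0, 0, 0]},
    {"offset": [0.002, -0.003, 0.13], "angular": [0, 0, 0]},
    {"offset": [0.002, -0.003, 0.175], "angular": [0, 0, 0]},
    {"offset": [0.002, -0.003, 0.191], "angular": [0, 0, 0]},
    {"offset": [0.002, -0.003, 0.191], "angular": [0, 0, 0]},
    {"offset": [0.002, -0.003, 0.191], "angular": [0, 0, 0]}
  ]
}}

```text
t: 9.47
eef_pos: [0.5146, 0.1555, 0.0482]
tcp_rot: [0.043, 3.141, -0.0]
wrist_force: [-0.4, -0.8, 0.7]
finger_gap: 0.319
```

>>> {"fn": "drive_tool", "kwargs": {
  "rows": [
    {"offset": [0, 0, 0], "angular": [0, 0, 0]},
    {"offset": [0, 0, 0], "angular": [0, 0, 0]},
    {"offset": [0, 0, 0], "angular": [0, 0, 0]},
    {"offset": [0, 0, 0], "angular": [0, 0, 0]}
  ],
  "grip": 1,
  "newtons": 25
}}

```text
t: 9.8
eef_pos: [0.5154, 0.1559, 0.049]
tcp_rot: [0.042, 3.139, -0.0]
wrist_force: [0.1, -0.9, 5.0]
finger_gap: 0.177
```

>>> {"fn": "drive_tool", "kwargs": {
  "rows": [
    {"offset": [0, 0, -0.01], "angular": [0, 0, 0]},
    {"offset": [0.01, 0, -0.02], "angular": [0, 0, 0]},
    {"offset": [0.02, 0, -0.02], "angular": [0, 0, 0]},
    {"offset": [0.03, 0, -0.02], "angular": [0, 0, 0]},
    {"offset": [0.03, 0, -0.02], "angular": [0, 0, 0]},
    {"offset": [0.03, 0, -0.02], "angular": [0, 0, 0]}
  ]
}}

```text
t: 10.3
eef_pos: [0.5019, 0.1564, 0.0554]
tcp_rot: [-0.041, -3.141, 0.0]
wrist_force: [-0.0, -1.1, -1.2]
finger_gap: 0.177
```

Run:
```python
from h import *
st()
f=grab_frame('side')
over('side',[],(160,170,360,330),4,'o7.png',f)
```

```text
t 10.3 tcp [0.5019 0.1564 0.0554] gap 0.177 F [-0.  -1.1 -1.2]
[[-1.     0.026 -0.   ]
 [ 0.026  1.    -0.   ]
 [ 0.    -0.    -1.   ]]
j [ 0.053 -0.059 -0.43   1.2   -0.     0.079]
```

View pics/o7.png

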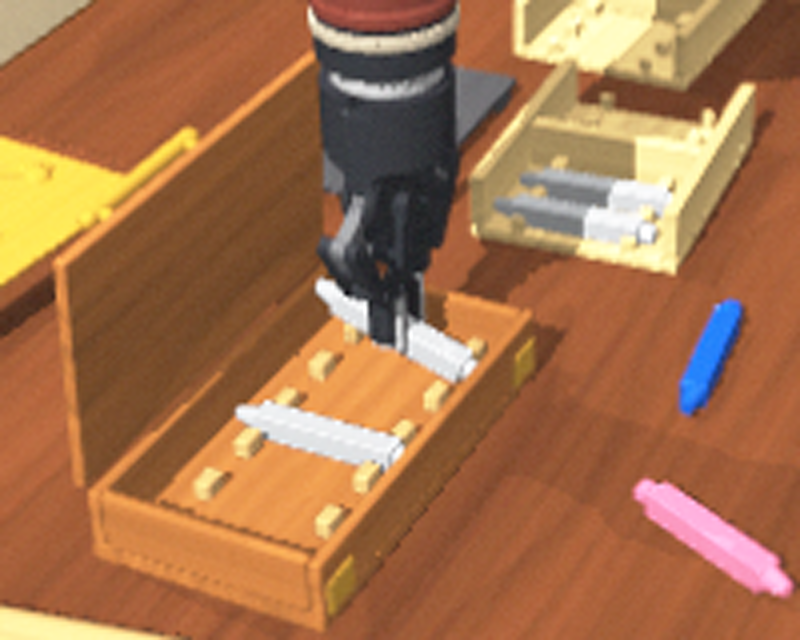

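>>> {"fn": "drive_tool", "kwargs": {
  "rows": [
    {"offset": [-0.006, 0, 0.015], "angular": [0, 0, 0]},
    {"offset": [-0.006, 0, 0.03], "angular": [0, 0, 0]},
    {"offset": [-0.006, 0, 0.04], "angular": [0, 0, 0]},
    {"offset": [-0.006, 0, 0.045], "angular": [0, 0, 0]},
    {"offset": [-0.006, 0, 0.045], "angular": [0, 0, 0]}
  ]
}}

```text
t: 10.77
eef_pos: [0.5052, 0.1562, 0.0376]
tcp_rot: [0.042, 3.141, -0.0]
wrist_force: [3.2, -0.2, 2.4]
finger_gap: 0.179
```

>>> {"fn": "drive_tool", "kwargs": {
  "rows": [
    {"offset": [0, 0, 0], "angular": [0, 0, 0]},
    {"offset": [0, 0, 0], "angular": [0, 0, 0]},
    {"offset": [0, 0, 0], "angular": [0, 0, 0]},
    {"offset": [0, 0, 0], "angular": [0, 0, 0]}
  ],
  "grip": 0.68
}}

```text
t: 11.1
eef_pos: [0.5042, 0.1563, 0.0372]
tcp_rot: [-0.041, -3.14, 0.0]
wrist_force: [0.1, 0.8, -0.1]
finger_gap: 0.318
```

>>> {"fn": "drive_tool", "kwargs": {
  "rows": [
    {"offset": [0, 0, -0.04], "angular": [0, 0, 0]},
    {"offset": [0, 0, -0.1], "angular": [0, 0, 0]},
    {"offset": [0, 0, -0.18], "angular": [0, 0, 0]},
    {"offset": [0, 0, -0.22], "angular": [0, 0, 0]},
    {"offset": [0, 0, -0.22], "angular": [0, 0, 0]}
  ]
}}

```text
t: 11.52
eef_pos: [0.5069, 0.1565, 0.1299]
tcp_rot: [0.041, 3.136, 0.001]
wrist_force: [1.3, -0.2, -0.1]
finger_gap: 0.319
```

Run:
```python
from h import *
st()
a=np.pi+.038
go((.4683,-.033,.12,a))
f=grab_frame('side')
over('side',[],(160,170,360,330),4,'o8.png',f)
```

```text
t 11.52 tcp [0.5069 0.1565 0.1299] gap 0.319 F [ 1.3 -0.2 -0.1]
[[-1.     0.026  0.006]
 [ 0.026  1.     0.   ]
 [-0.006  0.    -1.   ]]
j [ 0.053 -0.102 -0.333  1.334 -0.     0.079]
off [ 0.0841 -0.476   0.0241] ang [ 0.     0.007 -0.082] | rows>= 4.6
```

View pics/o8.png

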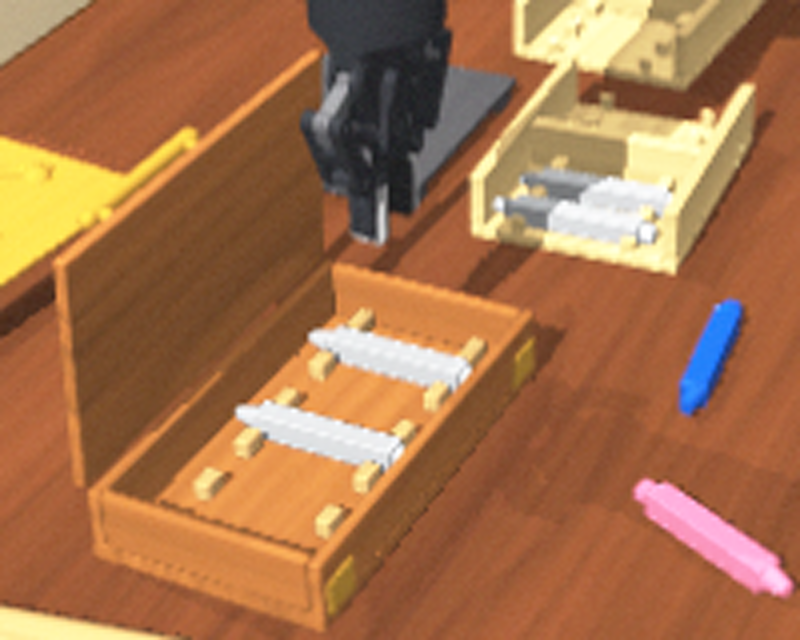

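>>> {"fn": "drive_tool", "kwargs": {
  "rows": [
    {"offset": [0.085, -0.477, 0], "angular": [0, 0, -0.08]},
    {"offset": [0.085, -0.477, 0], "angular": [0, 0, -0.08]},
    {"offset": [0.085, -0.477, 0], "angular": [0, 0, -0.08]},
    {"offset": [0.085, -0.477, 0], "angular": [0, 0, -0.08]},
    {"offset": [0.085, -0.477, 0], "angular": [0, 0, -0.08]},
    {"offset": [0.085, -0.477, 0.08], "angular": [0, 0, -0.08]},
    {"offset": [0.085, -0.477, 0.1], "angular": [0, 0, -0.08]},
    {"offset": [0.085, -0.477, 0.1], "angular": [0, 0, -0.08]},
    {"offset": [0.085, -0.477, 0.1], "angular": [0, 0, -0.08]}
  ]
}}

```text
t: 12.32
eef_pos: [0.4648, -0.0326, 0.0848]
tcp_rot: [0.059, -3.138, -0.002]
wrist_force: [-0.1, -0.7, 0.8]
finger_gap: 0.317
```

Run:
```python
from h import *
st()
a=np.pi+.038
go((.4683,-.033,.0315,a))
f=grab_frame('top')
over('top',[],(220,110,380,230),4,'o9.png',f)
cv2.imwrite('pics/s9.png',cv2.resize(grab_frame('side')[130:250,250:410],None,fx=4,fy=4,interpolation=2))
```

```text
t 12.32 tcp [ 0.4648 -0.0326  0.0848] gap 0.317 F [-0.1 -0.7  0.8]
[[-0.999 -0.037 -0.003]
 [-0.037  0.999  0.001]
 [ 0.003  0.001 -1.   ]]
j [-0.352 -0.274 -0.568  1.28   0.    -0.389]
off [-0.009  -0.0015  0.1332] ang [ 0.001 -0.003 -0.001] | rows>= 1.3
```

View pics/s9.png

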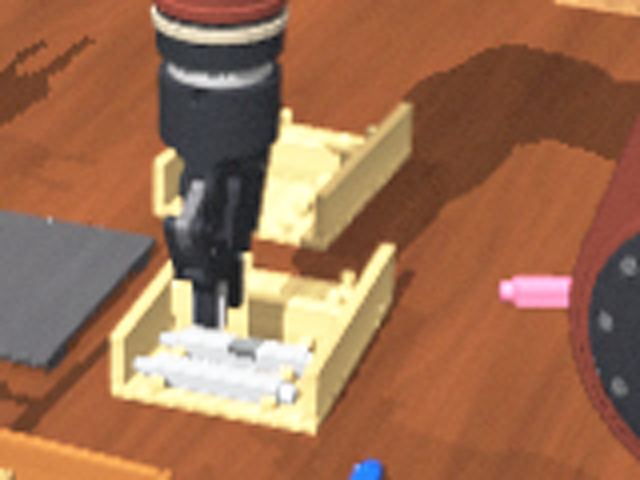

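View pics/o9.png

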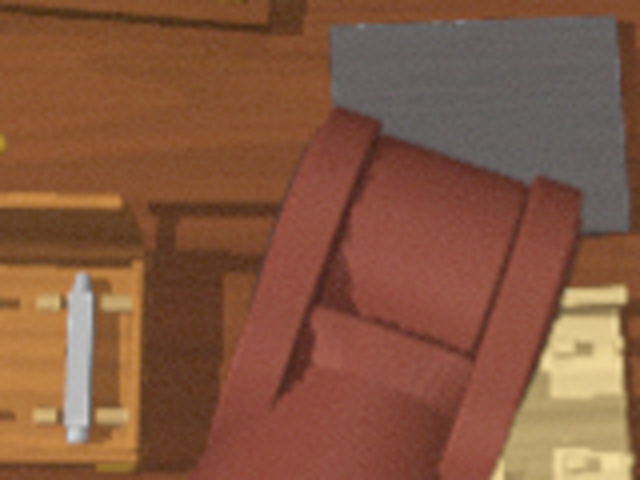

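>>> {"fn": "drive_tool", "kwargs": {
  "rows": [
    {"offset": [-0.006, -0.002, 0.05], "angular": [0, 0, 0]},
    {"offset": [-0.006, -0.002, 0.09], "angular": [0, 0, 0]},
    {"offset": [-0.006, -0.002, 0.12], "angular": [0, 0, 0]},
    {"offset": [-0.006, -0.002, 0.134], "angular": [0, 0, 0]},
    {"offset": [-0.006, -0.002, 0.134], "angular": [0, 0, 0]},
    {"offset": [-0.006, -0.002, 0.134], "angular": [0, 0, 0]}
  ]
}}

```text
t: 12.92
eef_pos: [0.4684, -0.0341, 0.0326]
tcp_rot: [-0.058, 3.141, -0.0]
wrist_force: [0.9, -0.0, -0.1]
finger_gap: 0.319
```

>>> {"fn": "drive_tool", "kwargs": {
  "rows": [
    {"offset": [0, 0, 0], "angular": [0, 0, 0]},
    {"offset": [0, 0, 0], "angular": [0, 0, 0]},
    {"offset": [0, 0, 0], "angular": [0, 0, 0]},
    {"offset": [0, 0, 0], "angular": [0, 0, 0]}
  ],
  "grip": 1,
  "newtons": 70
}}

```text
t: 13.25
eef_pos: [0.469, -0.0345, 0.0334]
tcp_rot: [-0.057, 3.139, -0.001]
wrist_force: [-2.2, 1.2, 7.0]
finger_gap: 0.165
```

>>> {"fn": "drive_tool", "kwargs": {
  "rows": [
    {"offset": [0, 0, -0.03], "angular": [0, 0, 0]},
    {"offset": [0, 0, -0.07], "angular": [0, 0, 0]},
    {"offset": [0, 0, -0.13], "angular": [0, 0, 0]},
    {"offset": [0, 0, -0.19], "angular": [0, 0, 0]},
    {"offset": [0, 0, -0.2], "angular": [0, 0, 0]},
    {"offset": [0, 0, -0.2], "angular": [0, 0, 0]}
  ]
}}

```text
t: 13.75
eef_pos: [0.4695, -0.0348, 0.1144]
tcp_rot: [-0.057, 3.137, -0.002]
wrist_force: [1.2, -0.9, -2.0]
finger_gap: 0.166
```

Run:
```python
from h import *
st()
a=np.pi-.02
print('slot +84', .5065+.02*.084, .241+.084)
go((.507,.1,.115,a),(.507,.325,.115,a))
cv2.imwrite('pics/s10.png',cv2.resize(grab_frame('side')[130:250,250:410],None,fx=4,fy=4,interpolation=2))
```

```text
t 13.75 tcp [ 0.4695 -0.0348  0.1144] gap 0.166 F [ 1.2 -0.9 -2. ]
[[-0.999 -0.036  0.004]
 [-0.036  0.999 -0.001]
 [-0.004 -0.002 -1.   ]]
j [-0.353 -0.285 -0.522  1.329 -0.    -0.389]
slot +84 0.50818 0.325
off [-0.1059  0.3333 -0.0016] ang [-0.002  0.005  0.072] | rows>= 3.4
off [-0.1263  0.8954 -0.0024] ang [-0.002  0.005  0.072] | rows>= 8.7
```

View pics/s10.png

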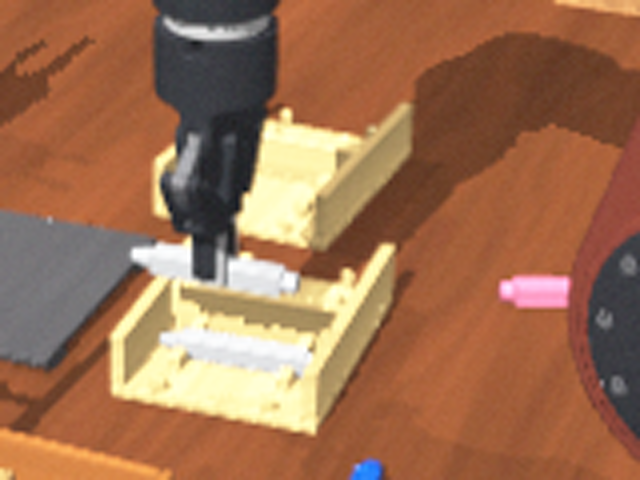

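>>> {"fn": "drive_tool", "kwargs": {
  "rows": [
    {"offset": [-0.05, 0.1, 0], "angular": [0, 0, 0.07]},
    {"offset": [-0.1, 0.2, 0], "angular": [0, 0, 0.07]},
    {"offset": [-0.12, 0.3, 0], "angular": [0, 0, 0.07]},
    {"offset": [-0.12, 0.4, 0], "angular": [0, 0, 0.07]},
    {"offset": [-0.12, 0.5, 0], "angular": [0, 0, 0.07]},
    {"offset": [-0.12, 0.6, 0], "angular": [0, 0, 0.07]},
    {"offset": [-0.12, 0.7, 0], "angular": [0, 0, 0.07]},
    {"offset": [-0.12, 0.76, 0], "angular": [0, 0, 0.07]},
    {"offset": [-0.12, 0.79, 0], "angular": [0, 0, 0.07]},
    {"offset": [-0.12, 0.79, 0], "angular": [0, 0, 0.07]},
    {"offset": [-0.12, 0.79, 0], "angular": [0, 0, 0.07]}
  ]
}}

```text
t: 14.72
eef_pos: [0.5039, 0.2829, 0.1107]
tcp_rot: [-0.028, -3.139, 0.002]
wrist_force: [0.4, -0.6, -1.7]
finger_gap: 0.162
```

Run:
```python
from h import *
st()
a=np.pi-.02
go((.5065,.283,.075,a),(.5065,.283,.036,a))
cv2.imwrite('pics/s11.png',cv2.resize(grab_frame('side')[170:330,160:360],None,fx=4,fy=4,interpolation=2))
```

```text
t 14.72 tcp [0.5039 0.2829 0.1107] gap 0.162 F [ 0.4 -0.6 -1.7]
[[-1.     0.018 -0.002]
 [ 0.018  1.    -0.001]
 [ 0.002 -0.001 -1.   ]]
j [ 2.860e-01  6.300e-02 -2.050e-01  1.305e+00 -1.000e-03  3.030e-01]
off [-0.0066  0.0005  0.0892] ang [-0.002 -0.003  0.003] | rows>= 0.9
off [-0.0068  0.0006  0.1867] ang [-0.002 -0.003  0.003] | rows>= 1.8
```

View pics/s11.png

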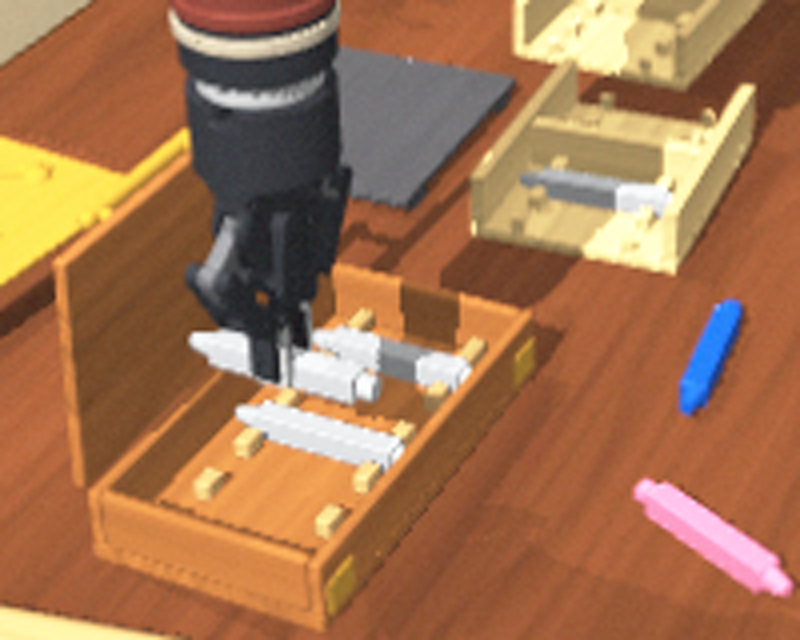

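>>> {"fn": "drive_tool", "kwargs": {
  "rows": [
    {"offset": [-0.003, 0, 0.04], "angular": [0, 0, 0]},
    {"offset": [-0.003, 0, 0.08], "angular": [0, 0, 0]},
    {"offset": [-0.003, 0, 0.11], "angular": [0, 0, 0]},
    {"offset": [-0.003, 0, 0.14], "angular": [0, 0, 0]},
    {"offset": [-0.003, 0, 0.165], "angular": [0, 0, 0]},
    {"offset": [-0.003, 0, 0.182], "angular": [0, 0, 0]},
    {"offset": [-0.003, 0, 0.182], "angular": [0, 0, 0]}
  ]
}}

```text
t: 15.35
eef_pos: [0.5049, 0.2826, 0.0375]
tcp_rot: [-0.03, -3.139, 0.001]
wrist_force: [-0.8, -0.5, -1.5]
finger_gap: 0.164
```

Run:
```python
from h import *
st()
cv2.imwrite('pics/s12.png',cv2.resize(grab_frame('side')[170:330,160:360],None,fx=4,fy=4,interpolation=2))
```

```text
t 15.35 tcp [0.5049 0.2826 0.0375] gap 0.164 F [-0.8 -0.5 -1.5]
[[-1.     0.019 -0.002]
 [ 0.019  1.    -0.001]
 [ 0.002 -0.001 -1.   ]]
j [ 0.284  0.121 -0.281  1.171 -0.     0.303]
```

View pics/s12.png

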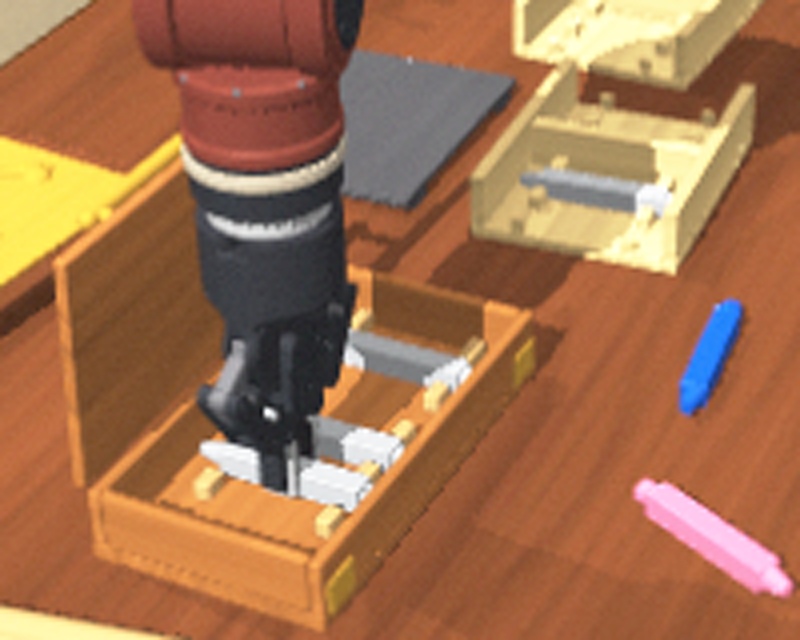

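>>> {"fn": "drive_tool", "kwargs": {
  "rows": [
    {"offset": [0, 0, 0.006], "angular": [0, 0, 0]},
    {"offset": [0, 0, 0.006], "angular": [0, 0, 0]}
  ]
}}

```text
t: 15.57
eef_pos: [0.5063, 0.2834, 0.0373]
tcp_rot: [0.029, 3.141, 0.0]
wrist_force: [-0.1, -0.0, -1.6]
finger_gap: 0.162
```

>>> {"fn": "drive_tool", "kwargs": {
  "rows": [
    {"offset": [0, 0, 0], "angular": [0, 0, 0]},
    {"offset": [0, 0, 0], "angular": [0, 0, 0]},
    {"offset": [0, 0, 0], "angular": [0, 0, 0]},
    {"offset": [0, 0, 0], "angular": [0, 0, 0]}
  ],
  "grip": 0.68
}}

```text
t: 15.9
eef_pos: [0.5062, 0.2833, 0.0373]
tcp_rot: [0.029, 3.141, 0.0]
wrist_force: [-0.3, 0.2, -0.3]
finger_gap: 0.318
```

>>> {"fn": "drive_tool", "kwargs": {
  "rows": [
    {"offset": [0, 0, -0.04], "angular": [0, 0, 0]},
    {"offset": [0, 0, -0.1], "angular": [0, 0, 0]},
    {"offset": [0, 0, -0.18], "angular": [0, 0, 0]},
    {"offset": [0, 0, -0.22], "angular": [0, 0, 0]},
    {"offset": [0, 0, -0.22], "angular": [0, 0, 0]}
  ]
}}

```text
t: 16.32
eef_pos: [0.5083, 0.284, 0.1299]
tcp_rot: [0.029, 3.135, 0.003]
wrist_force: [-0.4, 0.0, 0.4]
finger_gap: 0.32
```

Run:
```python
from h import *
st()
a=np.pi+.038
go((.465,-.0726,.12,a))
cv2.imwrite('pics/s13.png',cv2.resize(grab_frame('side')[170:330,160:360],None,fx=4,fy=4,interpolation=2))
```

```text
t 16.32 tcp [0.5083 0.284  0.1299] gap 0.32 F [-0.4  0.   0.4]
[[-1.     0.018  0.007]
 [ 0.018  1.     0.002]
 [-0.007  0.002 -1.   ]]
j [ 0.285  0.055 -0.178  1.33  -0.     0.304]
off [ 0.092  -0.8934  0.0223] ang [ 0.002  0.009 -0.072] | rows>= 8.6
```

View pics/s13.png

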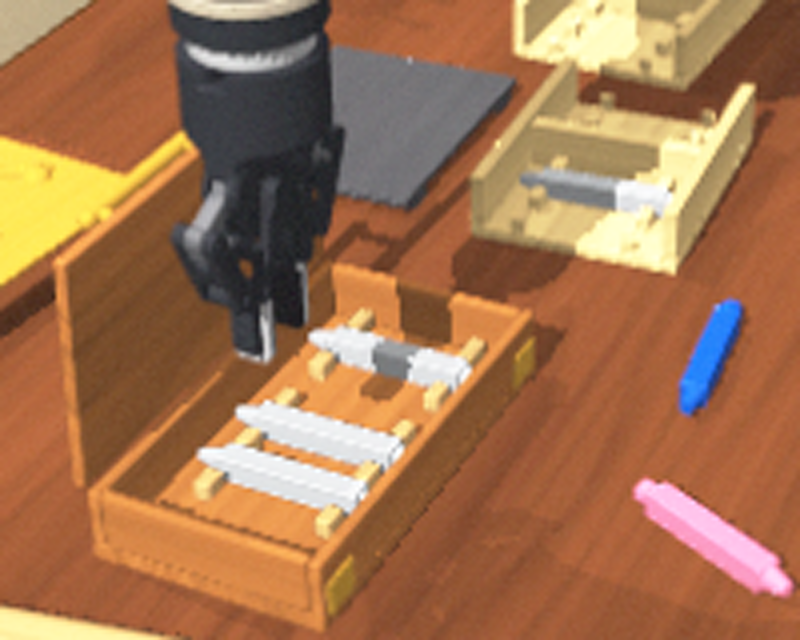

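>>> {"fn": "drive_tool", "kwargs": {
  "rows": [
    {"offset": [0.05, -0.89, 0], "angular": [0, 0, -0.07]},
    {"offset": [0.09, -0.893, 0], "angular": [0, 0, -0.07]},
    {"offset": [0.09, -0.893, 0], "angular": [0, 0, -0.07]},
    {"offset": [0.09, -0.893, 0], "angular": [0, 0, -0.07]},
    {"offset": [0.09, -0.893, 0], "angular": [0, 0, -0.07]},
    {"offset": [0.09, -0.893, 0], "angular": [0, 0, -0.07]},
    {"offset": [0.09, -0.893, 0], "angular": [0, 0, -0.07]},
    {"offset": [0.09, -0.893, 0], "angular": [0, 0, -0.07]},
    {"offset": [0.09, -0.893, 0], "angular": [0, 0, -0.07]},
    {"offset": [0.09, -0.893, 0], "angular": [0, 0, -0.07]},
    {"offset": [0.09, -0.893, 0.06], "angular": [0, 0, -0.07]},
    {"offset": [0.09, -0.893, 0.06], "angular": [0, 0, -0.07]}
  ],
  "grip": 0.71
}}

```text
t: 17.37
eef_pos: [0.4612, -0.0727, 0.0969]
tcp_rot: [0.055, -3.136, -0.004]
wrist_force: [-1.0, 1.1, -0.8]
finger_gap: 0.291
```

Run:
```python
from h import *
st()
a=np.pi+.038
cv2.imwrite('pics/s14.png',cv2.resize(grab_frame('side')[130:250,250:410],None,fx=4,fy=4,interpolation=2))
go((.465,-.073,.07,a),(.465,-.073,.0315,a))
over('top',[],(130,130,290,250),4,'o14.png')
```

```text
t 17.37 tcp [ 0.4612 -0.0727  0.0969] gap 0.291 F [-1.   1.1 -0.8]
[[-0.999 -0.035 -0.005]
 [-0.035  0.999  0.002]
 [ 0.005  0.002 -1.   ]]
j [-0.438 -0.276 -0.547  1.305  0.    -0.473]
off [-0.0092 -0.0022  0.0707] ang [ 0.003 -0.006 -0.002] | rows>= 0.7
off [-0.0097 -0.0025  0.167 ] ang [ 0.003 -0.006 -0.002] | rows>= 1.6
```

View pics/s14.png

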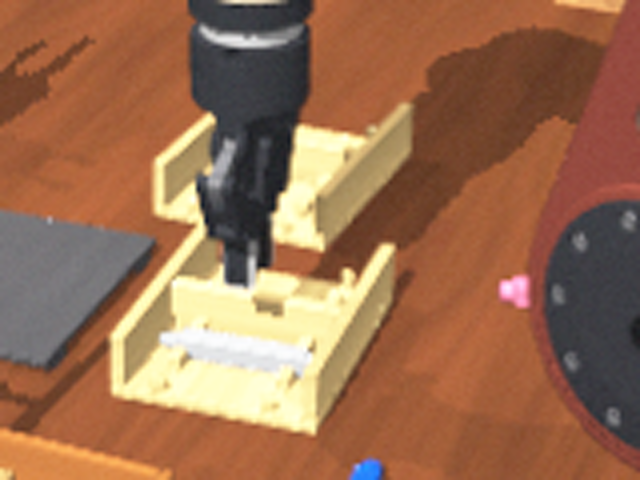

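View pics/o14.png

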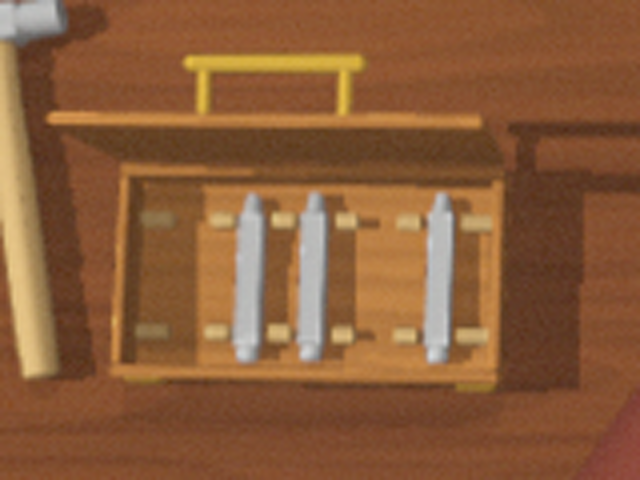

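>>> {"fn": "drive_tool", "kwargs": {
  "rows": [
    {"offset": [-0.006, -0.002, 0.05], "angular": [0, 0, 0]},
    {"offset": [-0.006, -0.002, 0.1], "angular": [0, 0, 0]},
    {"offset": [-0.006, -0.002, 0.13], "angular": [0, 0, 0]},
    {"offset": [-0.006, -0.002, 0.15], "angular": [0, 0, 0]},
    {"offset": [-0.006, -0.002, 0.167], "angular": [0, 0, 0]},
    {"offset": [-0.006, -0.002, 0.167], "angular": [0, 0, 0]},
    {"offset": [-0.006, -0.002, 0.167], "angular": [0, 0, 0]}
  ]
}}

```text
t: 18.05
eef_pos: [0.4659, -0.0739, 0.0345]
tcp_rot: [-0.058, 3.141, -0.0]
wrist_force: [0.3, 0.8, 1.3]
finger_gap: 0.292
```

>>> {"fn": "drive_tool", "kwargs": {
  "rows": [
    {"offset": [0, 0, 0], "angular": [0, 0, 0]},
    {"offset": [0, 0, 0], "angular": [0, 0, 0]},
    {"offset": [0, 0, 0], "angular": [0, 0, 0]},
    {"offset": [0, 0, 0], "angular": [0, 0, 0]}
  ],
  "grip": 1,
  "newtons": 70
}}

```text
t: 18.38
eef_pos: [0.4664, -0.0742, 0.0352]
tcp_rot: [-0.057, 3.14, -0.001]
wrist_force: [-0.7, 1.7, 5.6]
finger_gap: 0.164
```

>>> {"fn": "drive_tool", "kwargs": {
  "rows": [
    {"offset": [0, 0, -0.03], "angular": [0, 0, 0]},
    {"offset": [0, 0, -0.07], "angular": [0, 0, 0]},
    {"offset": [0, 0, -0.13], "angular": [0, 0, 0]},
    {"offset": [0, 0, -0.19], "angular": [0, 0, 0]},
    {"offset": [0, 0, -0.2], "angular": [0, 0, 0]},
    {"offset": [0, 0, -0.2], "angular": [0, 0, 0]}
  ]
}}

```text
t: 18.88
eef_pos: [0.4669, -0.0745, 0.1162]
tcp_rot: [-0.057, 3.138, -0.003]
wrist_force: [0.2, 0.3, -2.4]
finger_gap: 0.164
```

Run:
```python
from h import *
st()
a=np.pi-.02
go((.5065,.199,.115,a),cur=None)
cv2.imwrite('pics/s15.png',cv2.resize(grab_frame('side')[130:250,250:410],None,fx=4,fy=4,interpolation=2))
```

```text
t 18.88 tcp [ 0.4669 -0.0745  0.1162] gap 0.164 F [ 0.2  0.3 -2.4]
[[-0.999 -0.036  0.003]
 [-0.036  0.999 -0.002]
 [-0.003 -0.002 -1.   ]]
j [-0.436 -0.279 -0.514  1.332 -0.    -0.472]
off [-0.1239  0.6798  0.0022] ang [-0.002  0.004  0.072] | rows>= 6.6
```

View pics/s15.png

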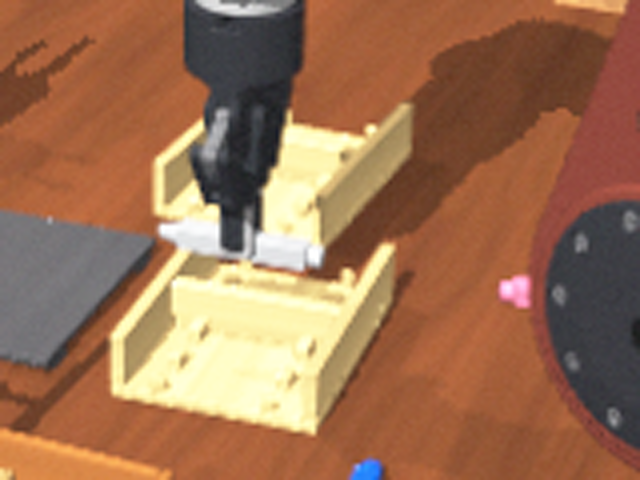

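>>> {"fn": "drive_tool", "kwargs": {
  "rows": [
    {"offset": [-0.05, 0.1, 0], "angular": [0, 0, 0.07]},
    {"offset": [-0.09, 0.2, 0], "angular": [0, 0, 0.07]},
    {"offset": [-0.12, 0.3, 0], "angular": [0, 0, 0.07]},
    {"offset": [-0.12, 0.4, 0], "angular": [0, 0, 0.07]},
    {"offset": [-0.12, 0.5, 0], "angular": [0, 0, 0.07]},
    {"offset": [-0.12, 0.6, 0], "angular": [0, 0, 0.07]},
    {"offset": [-0.12, 0.66, 0], "angular": [0, 0, 0.07]},
    {"offset": [-0.12, 0.68, 0], "angular": [0, 0, 0.07]},
    {"offset": [-0.12, 0.68, 0], "angular": [0, 0, 0.07]},
    {"offset": [-0.12, 0.68, 0], "angular": [0, 0, 0.07]}
  ]
}}

```text
t: 19.77
eef_pos: [0.503, 0.1992, 0.1128]
tcp_rot: [-0.028, -3.139, 0.001]
wrist_force: [-0.4, -0.1, -1.7]
finger_gap: 0.162
```

Run:
```python
from h import *
st()
a=np.pi-.02
cv2.imwrite('pics/s16.png',cv2.resize(grab_frame('side')[170:330,160:360],None,fx=4,fy=4,interpolation=2))
go((.506,.199,.075,a),(.506,.199,.038,a))
```

```text
t 19.77 tcp [0.503  0.1992 0.1128] gap 0.162 F [-0.4 -0.1 -1.7]
[[-1.     0.018 -0.002]
 [ 0.018  1.    -0.001]
 [ 0.002 -0.001 -1.   ]]
j [ 1.360e-01 -5.000e-02 -3.150e-01  1.308e+00 -1.000e-03  1.530e-01]
off [-0.0068  0.0011  0.0951] ang [-0.001 -0.002  0.001] | rows>= 0.9
off [-0.007   0.0012  0.1876] ang [-0.001 -0.002  0.001] | rows>= 1.8
```

View pics/s16.png

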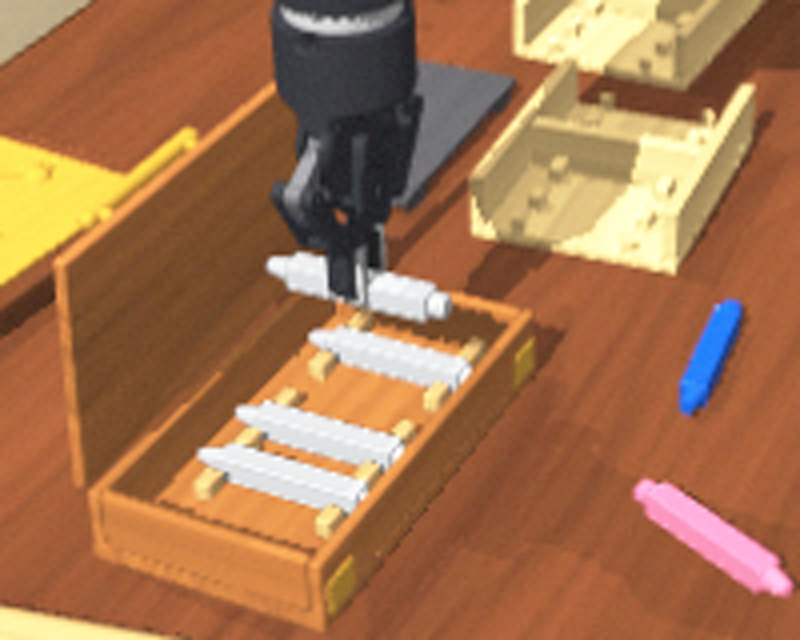

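>>> {"fn": "drive_tool", "kwargs": {
  "rows": [
    {"offset": [-0.004, 0.001, 0.04], "angular": [0, 0, 0]},
    {"offset": [-0.004, 0.001, 0.08], "angular": [0, 0, 0]},
    {"offset": [-0.004, 0.001, 0.11], "angular": [0, 0, 0]},
    {"offset": [-0.004, 0.001, 0.14], "angular": [0, 0, 0]},
    {"offset": [-0.004, 0.001, 0.165], "angular": [0, 0, 0]},
    {"offset": [-0.004, 0.001, 0.185], "angular": [0, 0, 0]},
    {"offset": [-0.004, 0.001, 0.185], "angular": [0, 0, 0]},
    {"offset": [-0.004, 0.001, 0.185], "angular": [0, 0, 0]}
  ]
}}

```text
t: 20.48
eef_pos: [0.5052, 0.1998, 0.0398]
tcp_rot: [-0.029, -3.141, 0.0]
wrist_force: [0.1, -0.0, -1.0]
finger_gap: 0.164
```

>>> {"fn": "drive_tool", "kwargs": {
  "rows": [
    {"offset": [0, 0, 0], "angular": [0, 0, 0]},
    {"offset": [0, 0, 0], "angular": [0, 0, 0]},
    {"offset": [0, 0, 0], "angular": [0, 0, 0]},
    {"offset": [0, 0, 0], "angular": [0, 0, 0]}
  ],
  "grip": 0.68
}}

```text
t: 20.82
eef_pos: [0.5059, 0.2001, 0.0408]
tcp_rot: [0.029, 3.14, 0.0]
wrist_force: [0.7, -0.5, -0.5]
finger_gap: 0.322
```

>>> {"fn": "drive_tool", "kwargs": {
  "rows": [
    {"offset": [0, 0, -0.04], "angular": [0, 0, 0]},
    {"offset": [0, 0, -0.1], "angular": [0, 0, 0]},
    {"offset": [0, 0, -0.18], "angular": [0, 0, 0]},
    {"offset": [0, 0, -0.22], "angular": [0, 0, 0]},
    {"offset": [0, 0, -0.22], "angular": [0, 0, 0]}
  ]
}}

```text
t: 21.23
eef_pos: [0.5079, 0.2004, 0.133]
tcp_rot: [0.029, 3.134, 0.001]
wrist_force: [1.3, 0.8, -0.4]
finger_gap: 0.317
```

Run:
```python
from h import *
st()
go((.53,-.15,.15,np.pi-.02))
cv2.imwrite('pics/s17.png',cv2.resize(grab_frame('side')[170:330,160:360],None,fx=4,fy=4,interpolation=2))
over('top',[((.542,-.3595,-.02),TR,(255,0,0)),((.4685,-.1105,.038),TR,(255,0,0)),((.6587,-.111,.012),SD,(0,255,0))],(290,100,490,250),4,'o17.png')
```

```text
t 21.23 tcp [0.5079 0.2004 0.133 ] gap 0.317 F [ 1.3  0.8 -0.4]
[[-1.     0.018  0.007]
 [ 0.018  1.     0.001]
 [-0.007  0.001 -1.   ]]
j [ 0.136 -0.057 -0.284  1.336 -0.     0.155]
off [-0.0718 -0.8748 -0.0429] ang [0.001 0.009 0.002] | rows>= 8.4
```

View pics/s17.png

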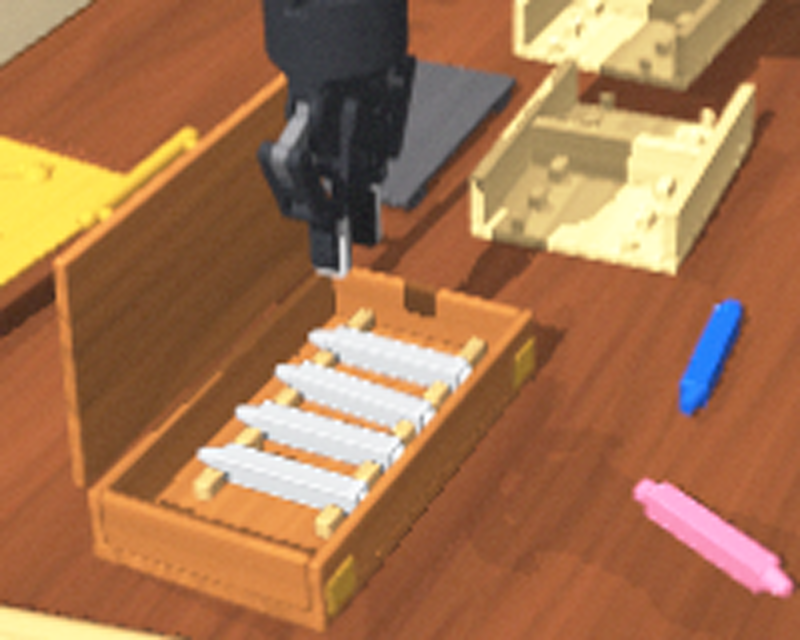

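View pics/o17.png

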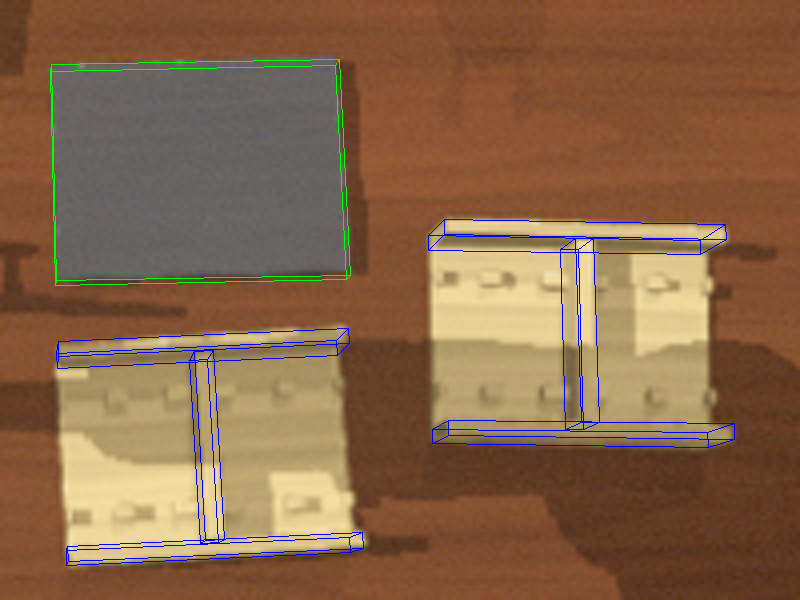

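>>> {"fn": "drive_tool", "kwargs": {
  "rows": [
    {"offset": [0, -0.5, 0], "angular": [0, 0, 0]},
    {"offset": [0.05, -0.773, 0], "angular": [0, 0, -0.074]},
    {"offset": [0.08, -0.773, 0], "angular": [0, 0, -0.074]},
    {"offset": [0.08, -0.773, 0], "angular": [0, 0, -0.074]},
    {"offset": [0.08, -0.773, 0], "angular": [0, 0, -0.074]},
    {"offset": [0.08, -0.773, 0], "angular": [0, 0, -0.074]},
    {"offset": [0.08, -0.773, 0], "angular": [0, 0, -0.074]},
    {"offset": [0.08, -0.773, 0], "angular": [0, 0, -0.074]},
    {"offset": [0.08, -0.773, 0], "angular": [0, 0, -0.074]},
    {"offset": [0.08, -0.773, 0], "angular": [0, 0, -0.074]},
    {"offset": [0.08, -0.773, 0], "angular": [0, 0, -0.074]}
  ],
  "grip": 0.55
}}

```text
t: 22.25
eef_pos: [0.4671, -0.1079, 0.1271]
tcp_rot: [0.062, -3.14, -0.001]
wrist_force: [0.7, 0.7, -0.2]
finger_gap: 0.452
```

Run:
```python
from h import *
st()
a=np.pi+.038
cv2.imwrite('pics/s18.png',cv2.resize(grab_frame('side')[130:250,250:410],None,fx=4,fy=4,interpolation=2))
go((.4685,-.1105,.09,a),(.4685,-.1105,.041,a))
```

```text
t 22.25 tcp [ 0.4671 -0.1079  0.1271] gap 0.452 F [ 0.7  0.7 -0.2]
[[-0.999 -0.039 -0.001]
 [-0.039  0.999  0.001]
 [ 0.001  0.001 -1.   ]]
j [-0.501 -0.255 -0.474  1.353  0.    -0.54 ]
off [-0.0027 -0.0076  0.0933] ang [ 0.001 -0.001  0.003] | rows>= 0.9
off [-0.0028 -0.0077  0.2158] ang [ 0.001 -0.001  0.003] | rows>= 2.1
```

View pics/s18.png

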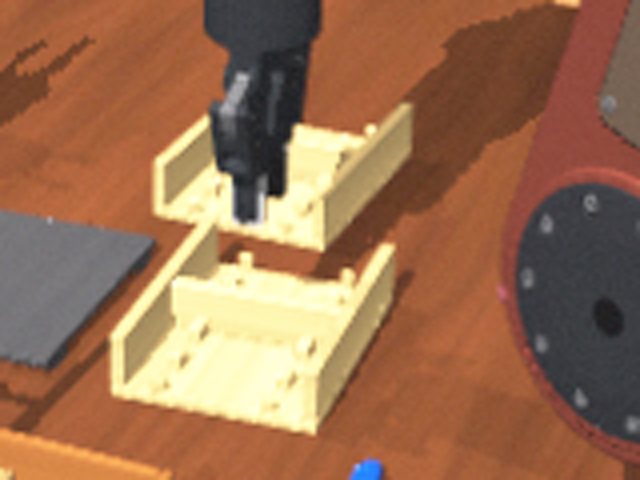

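>>> {"fn": "drive_tool", "kwargs": {
  "rows": [
    {"offset": [-0.002, -0.007, 0.06], "angular": [0, 0, 0]},
    {"offset": [-0.002, -0.007, 0.12], "angular": [0, 0, 0]},
    {"offset": [-0.002, -0.007, 0.16], "angular": [0, 0, 0]},
    {"offset": [-0.002, -0.007, 0.19], "angular": [0, 0, 0]},
    {"offset": [-0.002, -0.007, 0.215], "angular": [0, 0, 0]},
    {"offset": [-0.002, -0.007, 0.215], "angular": [0, 0, 0]},
    {"offset": [-0.002, -0.007, 0.215], "angular": [0, 0, 0]}
  ]
}}

```text
t: 22.88
eef_pos: [0.4686, -0.1109, 0.0422]
tcp_rot: [0.063, -3.141, -0.0]
wrist_force: [-0.7, -0.9, 0.2]
finger_gap: 0.45
```

>>> {"fn": "drive_tool", "kwargs": {
  "rows": [
    {"offset": [0, 0, 0], "angular": [0, 0, 0]},
    {"offset": [0, 0, 0], "angular": [0, 0, 0]},
    {"offset": [0, 0, 0], "angular": [0, 0, 0]},
    {"offset": [0, 0, 0], "angular": [0, 0, 0]},
    {"offset": [0, 0, 0], "angular": [0, 0, 0]}
  ],
  "grip": 1,
  "newtons": 90
}}

```text
t: 23.3
eef_pos: [0.4694, -0.1118, 0.0435]
tcp_rot: [-0.062, 3.139, -0.002]
wrist_force: [-1.4, 1.3, 5.6]
finger_gap: 0.117
```

>>> {"fn": "drive_tool", "kwargs": {
  "rows": [
    {"offset": [0, 0, -0.03], "angular": [0, 0, 0]},
    {"offset": [0, 0, -0.06], "angular": [0, 0, 0]},
    {"offset": [0, 0, -0.1], "angular": [0, 0, 0]},
    {"offset": [0, 0, -0.13], "angular": [0, 0, 0]},
    {"offset": [0, 0, -0.13], "angular": [0, 0, 0]},
    {"offset": [0, 0, -0.13], "angular": [0, 0, 0]}
  ]
}}

```text
t: 23.8
eef_pos: [0.4692, -0.1117, 0.0951]
tcp_rot: [-0.062, 3.139, -0.002]
wrist_force: [-0.1, 0.0, -3.3]
finger_gap: 0.119
```

Run:
```python
from h import *
st()
a=np.pi+.012
cv2.imwrite('pics/s19.png',cv2.resize(grab_frame('side')[130:250,250:410],None,fx=4,fy=4,interpolation=2))
go((.6587,-.111,.095,a),(.6587,-.111,.058,a))
```

```text
t 23.8 tcp [ 0.4692 -0.1117  0.0951] gap 0.119 F [-0.1  0.  -3.3]
[[-0.999 -0.04   0.002]
 [-0.04   0.999 -0.001]
 [-0.002 -0.001 -1.   ]]
j [-0.506 -0.233 -0.514  1.287 -0.    -0.545]
off [-0.4749 -0.0178 -0.0021] ang [-0.     0.     0.035] | rows>= 4.6
off [-0.4749 -0.0178  0.0904] ang [-0.     0.     0.035] | rows>= 4.6
```

View pics/s19.png

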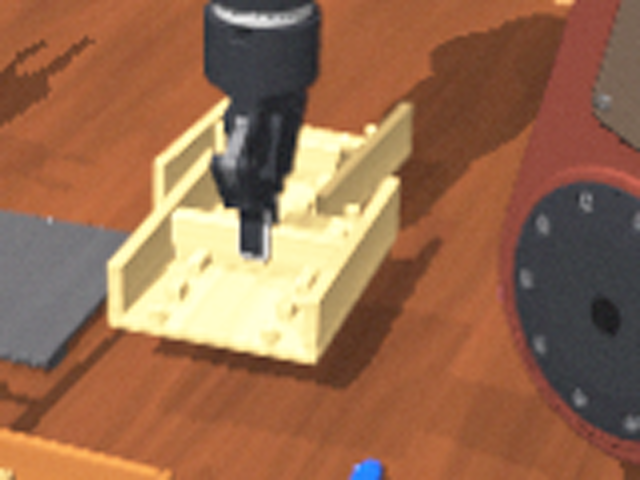

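>>> {"fn": "drive_tool", "kwargs": {
  "rows": [
    {"offset": [-0.05, 0, 0], "angular": [0, 0, 0.035]},
    {"offset": [-0.12, 0, 0], "angular": [0, 0, 0.035]},
    {"offset": [-0.2, 0, 0], "angular": [0, 0, 0.035]},
    {"offset": [-0.28, -0.01, 0], "angular": [0, 0, 0.035]},
    {"offset": [-0.36, -0.018, 0], "angular": [0, 0, 0.035]},
    {"offset": [-0.43, -0.018, 0], "angular": [0, 0, 0.035]},
    {"offset": [-0.475, -0.018, 0], "angular": [0, 0, 0.035]},
    {"offset": [-0.475, -0.018, 0], "angular": [0, 0, 0.035]},
    {"offset": [-0.475, -0.018, 0], "angular": [0, 0, 0.035]}
  ]
}}

```text
t: 24.6
eef_pos: [0.6582, -0.1106, 0.0921]
tcp_rot: [0.02, -3.139, -0.001]
wrist_force: [0.0, -0.2, -3.9]
finger_gap: 0.117
```

Run:
```python
from h import *
st()
a=np.pi+.012
cv2.imwrite('pics/s20.png',cv2.resize(grab_frame('side')[130:250,210:370],None,fx=4,fy=4,interpolation=2))
go((.6587,-.111,.058,a))
```

```text
t 24.6 tcp [ 0.6582 -0.1106  0.0921] gap 0.117 F [ 0.  -0.2 -3.9]
[[-1.    -0.013 -0.003]
 [-0.013  1.     0.001]
 [ 0.003  0.001 -1.   ]]
j [-0.362  0.342  0.074  1.306 -0.    -0.374]
off [-0.0028 -0.001   0.0862] ang [ 0.001 -0.003  0.   ] | rows>= 0.8
```

View pics/s20.png

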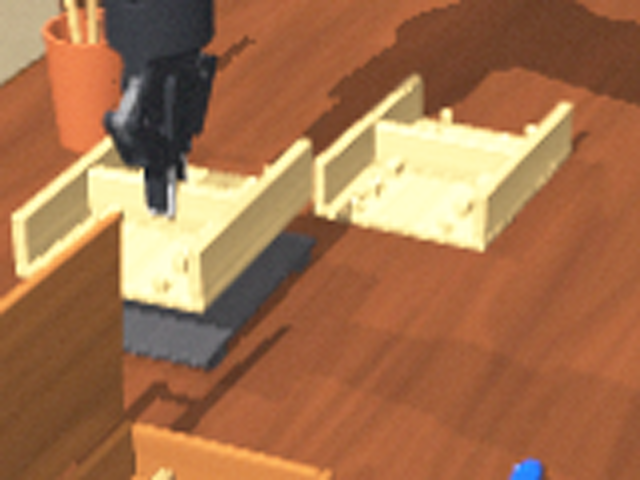

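Descend, then release (opening to about 38 mm).

>>> {"fn": "drive_tool", "kwargs": {
  "rows": [
    {"offset": [-0.001, 0, 0.02], "angular": [0, 0, 0]},
    {"offset": [-0.001, 0, 0.045], "angular": [0, 0, 0]},
    {"offset": [-0.001, 0, 0.065], "angular": [0, 0, 0]},
    {"offset": [-0.001, 0, 0.08], "angular": [0, 0, 0]},
    {"offset": [-0.001, 0, 0.088], "angular": [0, 0, 0]},
    {"offset": [-0.001, 0, 0.088], "angular": [0, 0, 0]}
  ]
}}

```text
t: 25.15
eef_pos: [0.6585, -0.1109, 0.0582]
tcp_rot: [0.019, -3.141, -0.0]
wrist_force: [0.1, -0.5, -3.0]
finger_gap: 0.117
```

>>> {"fn": "drive_tool", "kwargs": {
  "rows": [
    {"offset": [0, 0, 0], "angular": [0, 0, 0]},
    {"offset": [0, 0, 0], "angular": [0, 0, 0]},
    {"offset": [0, 0, 0], "angular": [0, 0, 0]},
    {"offset": [0, 0, 0], "angular": [0, 0, 0]}
  ],
  "grip": 0.55
}}

```text
t: 25.48
eef_pos: [0.6595, -0.1111, 0.0594]
tcp_rot: [-0.019, 3.141, -0.001]
wrist_force: [-0.5, 0.2, -0.1]
finger_gap: 0.448
```

>>> {"fn": "drive_tool", "kwargs": {
  "rows": [
    {"offset": [0, 0, -0.05], "angular": [0, 0, 0]},
    {"offset": [0, 0, -0.12], "angular": [0, 0, 0]},
    {"offset": [0, 0, -0.2], "angular": [0, 0, 0]},
    {"offset": [0, 0, -0.25], "angular": [0, 0, 0]},
    {"offset": [0.1, 0, -0.3], "angular": [0, 0, 0]},
    {"offset": [0.2, 0.1, -0.3], "angular": [0, 0, 0]},
    {"offset": [0.3, 0.2, -0.3], "angular": [0, 0, 0]},
    {"offset": [0.35, 0.3, -0.3], "angular": [0, 0, 0]},
    {"offset": [0.35, 0.4, -0.3], "angular": [0, 0, 0]},
    {"offset": [0.35, 0.5, -0.3], "angular": [0, 0, 0]},
    {"offset": [0.35, 0.5, -0.3], "angular": [0, 0, 0]}
  ]
}}

```text
t: 26.4
eef_pos: [0.5157, 0.0901, 0.1797]
tcp_rot: [-0.02, 3.14, 0.001]
wrist_force: [1.1, 0.5, 0.2]
finger_gap: 0.451
```

Run:
```python
from h import *
st()
go((.542,-.3595,.13,np.pi-.02))
cv2.imwrite('pics/s21.png',cv2.resize(grab_frame('side')[130:250,210:370],None,fx=4,fy=4,interpolation=2))
over('top',[((.542,-.3595,-.02),TR,(255,0,0)),((.6587,-.111,.012,.014),TR,(255,0,0)),((.6587,-.111,.012),SD,(0,255,0))],(290,100,490,250),4,'o21.png')
```

```text
t 26.4 tcp [0.5157 0.0901 0.1797] gap 0.451 F [1.1 0.5 0.2]
[[-1.    -0.013  0.001]
 [-0.013  1.     0.001]
 [-0.001  0.    -1.   ]]
j [-7.700e-02 -1.340e-01 -2.720e-01  1.431e+00  1.000e-03 -9.000e-02]
off [-0.0511 -1.1249  0.1238] ang [0.001 0.002 0.042] | rows>= 10.9
```

View pics/s21.png

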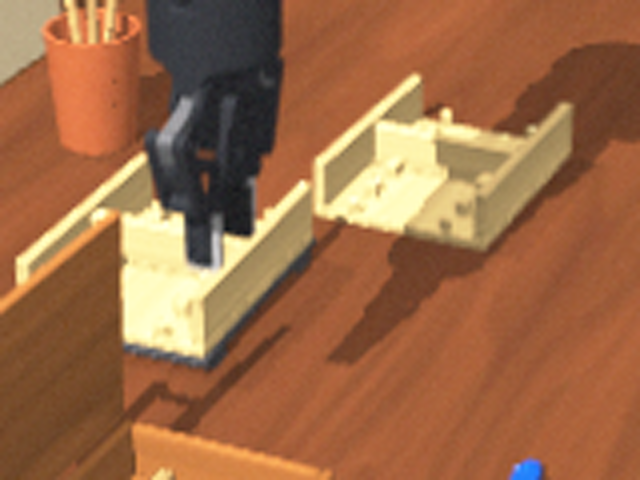

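View pics/o21.png

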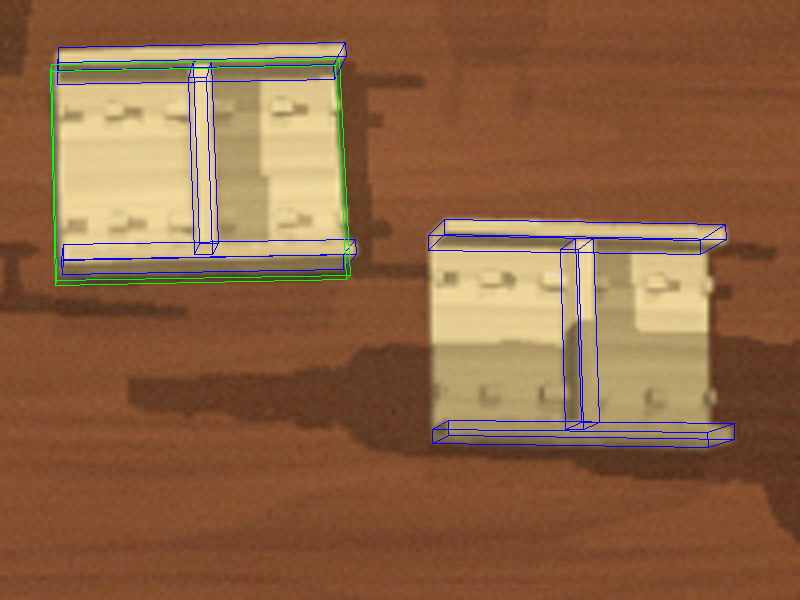

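>>> {"fn": "drive_tool", "kwargs": {
  "rows": [
    {"offset": [-0.04, -0.95, 0], "angular": [0, 0, 0.042]},
    {"offset": [-0.04, -0.95, 0], "angular": [0, 0, 0.042]},
    {"offset": [-0.04, -0.95, 0], "angular": [0, 0, 0.042]},
    {"offset": [-0.04, -0.95, 0], "angular": [0, 0, 0.042]},
    {"offset": [-0.04, -0.95, 0], "angular": [0, 0, 0.042]},
    {"offset": [-0.04, -0.95, 0], "angular": [0, 0, 0.042]},
    {"offset": [-0.04, -0.95, 0], "angular": [0, 0, 0.042]},
    {"offset": [-0.05, -0.95, 0], "angular": [0, 0, 0.042]},
    {"offset": [-0.05, -0.95, 0], "angular": [0, 0, 0.042]},
    {"offset": [-0.05, -0.95, 0.1], "angular": [0, 0, 0.042]},
    {"offset": [-0.05, -0.95, 0.12], "angular": [0, 0, 0.042]},
    {"offset": [-0.05, -0.95, 0.12], "angular": [0, 0, 0.042]}
  ]
}}

```text
t: 27.5
eef_pos: [0.5392, -0.2922, 0.1276]
tcp_rot: [-0.036, -3.137, -0.006]
wrist_force: [-0.8, 0.8, 0.1]
finger_gap: 0.446
```

Run:
```python
from h import *
st()
a=np.pi-.02
go((.542,-.3595,.12,a),(.542,-.3595,.0415,a))
cv2.imwrite('pics/s22.png',cv2.resize(grab_frame('side')[120:240,250:410],None,fx=4,fy=4,interpolation=2))
```

```text
t 27.5 tcp [ 0.5392 -0.2922  0.1276] gap 0.446 F [-0.8  0.8  0.1]
[[-1.     0.023 -0.004]
 [ 0.023  1.     0.004]
 [ 0.004  0.004 -1.   ]]
j [-0.71   0.166 -0.064  1.347 -0.    -0.687]
off [-0.0108 -0.168   0.0184] ang [ 0.005 -0.006 -0.003] | rows>= 1.6
off [-0.0117 -0.1687  0.2146] ang [ 0.005 -0.006 -0.003] | rows>= 2.6
```

View pics/s22.png

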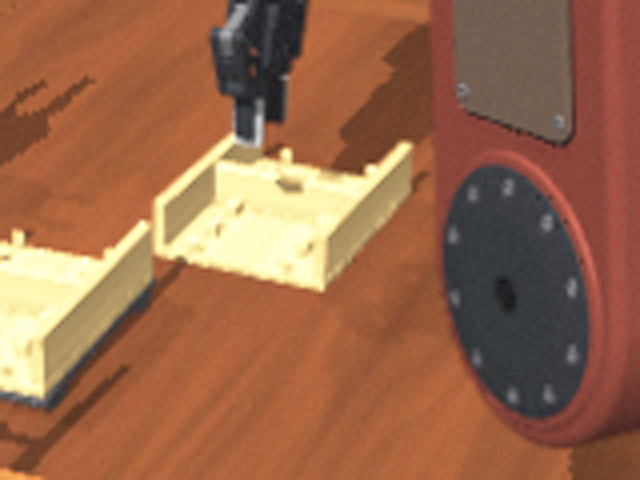

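>>> {"fn": "drive_tool", "kwargs": {
  "rows": [
    {"offset": [-0.005, -0.09, 0], "angular": [0, 0, 0]},
    {"offset": [-0.009, -0.167, 0], "angular": [0, 0, 0]},
    {"offset": [-0.009, -0.167, 0.03], "angular": [0, 0, 0]},
    {"offset": [-0.009, -0.167, 0.08], "angular": [0, 0, 0]},
    {"offset": [-0.009, -0.167, 0.13], "angular": [0, 0, 0]},
    {"offset": [-0.009, -0.167, 0.17], "angular": [0, 0, 0]},
    {"offset": [-0.009, -0.167, 0.2], "angular": [0, 0, 0]},
    {"offset": [-0.009, -0.167, 0.213], "angular": [0, 0, 0]},
    {"offset": [-0.009, -0.167, 0.213], "angular": [0, 0, 0]},
    {"offset": [-0.009, -0.167, 0.213], "angular": [0, 0, 0]}
  ]
}}

```text
t: 28.38
eef_pos: [0.544, -0.3593, 0.047]
tcp_rot: [0.032, 3.141, -0.002]
wrist_force: [0.8, 0.1, 0.7]
finger_gap: 0.45
```

>>> {"fn": "drive_tool", "kwargs": {
  "rows": [
    {"offset": [0, 0, 0], "angular": [0, 0, 0]},
    {"offset": [0, 0, 0], "angular": [0, 0, 0]},
    {"offset": [0, 0, 0], "angular": [0, 0, 0]},
    {"offset": [0, 0, 0], "angular": [0, 0, 0]},
    {"offset": [0, 0, 0], "angular": [0, 0, 0]}
  ],
  "grip": 1,
  "newtons": 90
}}

```text
t: 28.8
eef_pos: [0.5442, -0.36, 0.0474]
tcp_rot: [0.033, 3.14, -0.003]
wrist_force: [-0.5, 0.6, 6.1]
finger_gap: 0.111
```

>>> {"fn": "drive_tool", "kwargs": {
  "rows": [
    {"offset": [0, 0, -0.03], "angular": [0, 0, 0]},
    {"offset": [0, 0, -0.08], "angular": [0, 0, 0]},
    {"offset": [0, 0, -0.14], "angular": [0, 0, 0]},
    {"offset": [0, 0, -0.2], "angular": [0, 0, 0]},
    {"offset": [0, 0, -0.26], "angular": [0, 0, 0]},
    {"offset": [0, 0, -0.27], "angular": [0, 0, 0]},
    {"offset": [0, 0, -0.27], "angular": [0, 0, 0]}
  ]
}}

```text
t: 29.38
eef_pos: [0.5443, -0.3601, 0.1559]
tcp_rot: [0.033, 3.139, -0.004]
wrist_force: [-0.4, 0.9, -3.7]
finger_gap: 0.112
```

Run:
```python
from h import *
st()
a=np.pi+.012
go((.6587,-.111,.15,a),(.6587,-.111,.104,a))
cv2.imwrite('pics/s23.png',cv2.resize(grab_frame('side')[120:240,250:410],None,fx=4,fy=4,interpolation=2))
```

```text
t 29.38 tcp [ 0.5443 -0.3601  0.1559] gap 0.112 F [-0.4  0.9 -3.7]
[[-1.     0.021  0.003]
 [ 0.021  1.    -0.003]
 [-0.003 -0.003 -1.   ]]
j [-0.784  0.263  0.097  1.402 -0.    -0.764]
off [-0.2729  0.6287  0.0138] ang [-0.003  0.003 -0.042] | rows>= 6.6
off [-0.2726  0.629   0.1288] ang [-0.003  0.003 -0.042] | rows>= 6.7
```

View pics/s23.png

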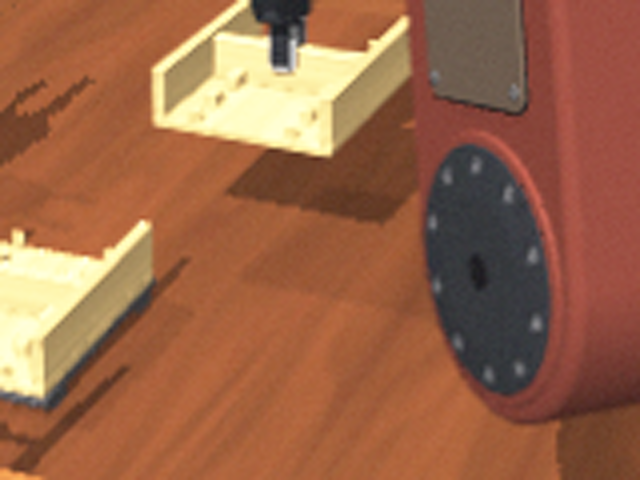

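>>> {"fn": "drive_tool", "kwargs": {
  "rows": [
    {"offset": [-0.04, 0.09, 0], "angular": [0, 0, -0.042]},
    {"offset": [-0.08, 0.18, 0], "angular": [0, 0, -0.042]},
    {"offset": [-0.12, 0.27, 0], "angular": [0, 0, -0.042]},
    {"offset": [-0.16, 0.36, 0], "angular": [0, 0, -0.042]},
    {"offset": [-0.2, 0.45, 0], "angular": [0, 0, -0.042]},
    {"offset": [-0.24, 0.54, 0], "angular": [0, 0, -0.042]},
    {"offset": [-0.265, 0.6, 0], "angular": [0, 0, -0.042]},
    {"offset": [-0.276, 0.628, 0], "angular": [0, 0, -0.042]},
    {"offset": [-0.276, 0.628, 0], "angular": [0, 0, -0.042]},
    {"offset": [-0.276, 0.628, 0.03], "angular": [0, 0, -0.042]},
    {"offset": [-0.276, 0.628, 0.03], "angular": [0, 0, -0.042]},
    {"offset": [-0.276, 0.628, 0.03], "angular": [0, 0, -0.042]}
  ]
}}

```text
t: 30.43
eef_pos: [0.6576, -0.1115, 0.1394]
tcp_rot: [0.016, -3.138, -0.001]
wrist_force: [-0.2, -0.7, -1.7]
finger_gap: 0.117
```

Run:
```python
from h import *
st()
a=np.pi+.012
go((.6605,-.111,.1085,a))
cv2.imwrite('pics/s24.png',cv2.resize(grab_frame('side')[90:250,210:370],None,fx=4,fy=4,interpolation=2)[:600])
```

```text
t 30.43 tcp [ 0.6576 -0.1115  0.1394] gap 0.117 F [-0.2 -0.7 -1.7]
[[-1.    -0.01  -0.003]
 [-0.01   1.     0.001]
 [ 0.003  0.001 -1.   ]]
j [-0.363  0.321  0.135  1.389 -0.    -0.374]
off [-0.0075  0.0012  0.0773] ang [ 0.001 -0.004 -0.002] | rows>= 0.7
```

View pics/s24.png

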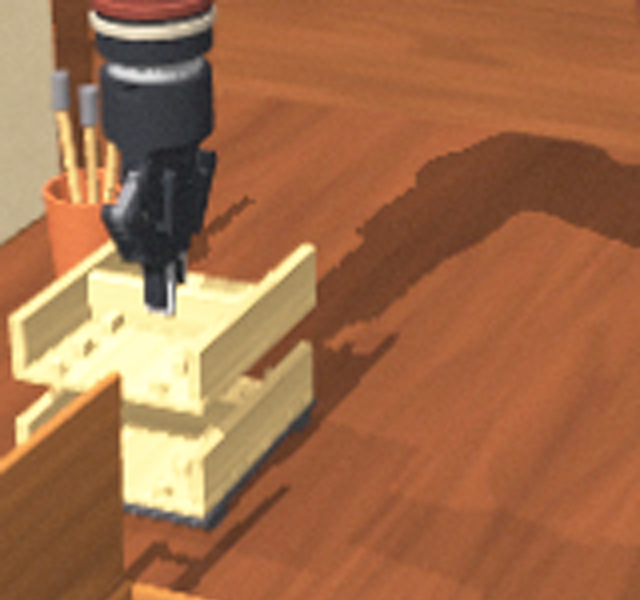

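>>> {"fn": "drive_tool", "kwargs": {
  "rows": [
    {"offset": [-0.004, 0.001, 0.02], "angular": [0, 0, 0]},
    {"offset": [-0.004, 0.001, 0.04], "angular": [0, 0, 0]},
    {"offset": [-0.004, 0.001, 0.055], "angular": [0, 0, 0]},
    {"offset": [-0.004, 0.001, 0.065], "angular": [0, 0, 0]},
    {"offset": [-0.004, 0.001, 0.073], "angular": [0, 0, 0]},
    {"offset": [-0.004, 0.001, 0.077], "angular": [0, 0, 0]},
    {"offset": [-0.004, 0.001, 0.077], "angular": [0, 0, 0]},
    {"offset": [-0.004, 0.001, 0.077], "angular": [0, 0, 0]}
  ]
}}

```text
t: 31.15
eef_pos: [0.6608, -0.11, 0.1111]
tcp_rot: [-0.019, 3.141, -0.0]
wrist_force: [-1.0, -0.2, -3.7]
finger_gap: 0.115
```

Run:
```python
from h import *
st()
cv2.imwrite('pics/s25.png',cv2.resize(grab_frame('side')[100:250,210:370],None,fx=4,fy=4,interpolation=2)[:600])
```

```text
t 31.15 tcp [ 0.6608 -0.11    0.1111] gap 0.115 F [-1.  -0.2 -3.7]
[[-1.    -0.012  0.   ]
 [-0.012  1.    -0.   ]
 [-0.    -0.    -1.   ]]
j [-0.36   0.336  0.102  1.336 -0.    -0.372]
```

View pics/s25.png

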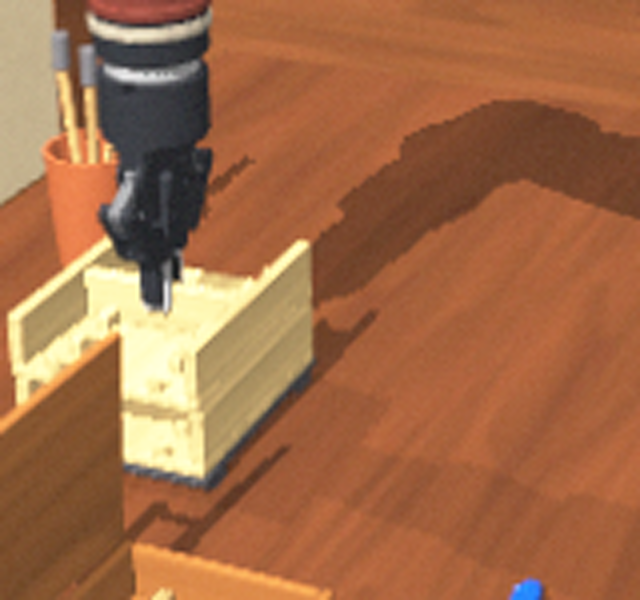

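>>> {"fn": "drive_tool", "kwargs": {
  "rows": [
    {"offset": [0.005, -0.002, 0.003], "angular": [0, 0, 0]},
    {"offset": [0.005, -0.002, 0.007], "angular": [0, 0, 0]},
    {"offset": [0.005, -0.002, 0.008], "angular": [0, 0, 0]},
    {"offset": [0.005, -0.002, 0.008], "angular": [0, 0, 0]}
  ]
}}

```text
t: 31.53
eef_pos: [0.6586, -0.1109, 0.1076]
tcp_rot: [0.019, -3.141, 0.0]
wrist_force: [0.0, -0.3, -2.9]
finger_gap: 0.116
```

>>> {"fn": "drive_tool", "kwargs": {
  "rows": [
    {"offset": [0, 0, 0], "angular": [0, 0, 0]},
    {"offset": [0, 0, 0], "angular": [0, 0, 0]},
    {"offset": [0, 0, 0], "angular": [0, 0, 0]},
    {"offset": [0, 0, 0], "angular": [0, 0, 0]}
  ],
  "grip": 0.55
}}

```text
t: 31.87
eef_pos: [0.659, -0.111, 0.1082]
tcp_rot: [-0.019, 3.141, -0.001]
wrist_force: [-0.3, -0.6, -0.8]
finger_gap: 0.445
```

>>> {"fn": "drive_tool", "kwargs": {
  "rows": [
    {"offset": [0, 0, -0.05], "angular": [0, 0, 0]},
    {"offset": [0, 0, -0.12], "angular": [0, 0, 0]},
    {"offset": [0, 0, -0.2], "angular": [0, 0, 0]},
    {"offset": [0, 0, -0.25], "angular": [0, 0, 0]},
    {"offset": [0.1, 0, -0.3], "angular": [0, 0, 0]},
    {"offset": [0.2, 0.1, -0.3], "angular": [0, 0, 0]},
    {"offset": [0.3, 0.2, -0.3], "angular": [0, 0, 0]},
    {"offset": [0.35, 0.3, -0.3], "angular": [0, 0, 0]},
    {"offset": [0.35, 0.4, -0.3], "angular": [0, 0, 0]},
    {"offset": [0.35, 0.5, -0.3], "angular": [0, 0, 0]},
    {"offset": [0.35, 0.5, -0.3], "angular": [0, 0, 0]}
  ]
}}

```text
t: 32.78
eef_pos: [0.5152, 0.0903, 0.2285]
tcp_rot: [-0.02, 3.14, 0.001]
wrist_force: [0.5, 0.2, -0.1]
finger_gap: 0.453
```

Run:
```python
from h import *
st()
cv2.imwrite('pics/s26.png',cv2.resize(grab_frame('side')[100:250,210:370],None,fx=4,fy=4,interpolation=2)[:600])
over('top',[((.6587,-.111,.012,.06),TR,(255,0,0)),((.6587,-.111,.012),SD,(0,255,0))],(290,80,490,230),4,'o26.png')
```

```text
t 32.78 tcp [0.5152 0.0903 0.2285] gap 0.453 F [ 0.5  0.2 -0.1]
[[-1.    -0.013  0.001]
 [-0.013  1.     0.   ]
 [-0.001  0.    -1.   ]]
j [-7.70e-02 -1.37e-01 -1.86e-01  1.52e+00  1.00e-03 -9.00e-02]
```

View pics/s26.png

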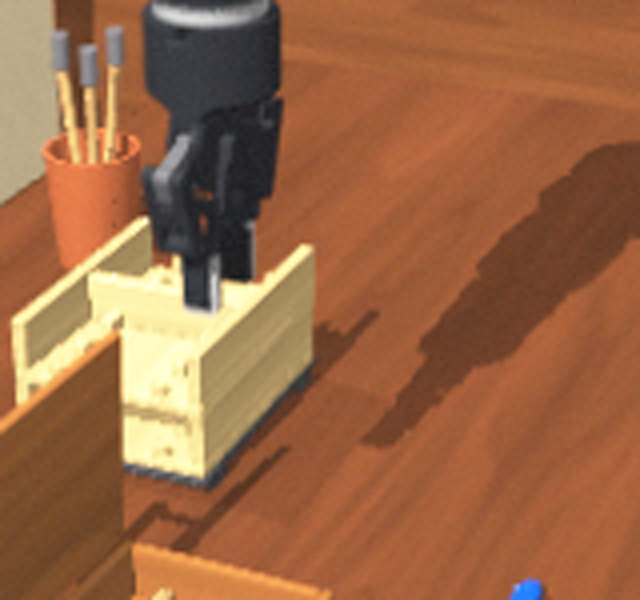

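View pics/o26.png

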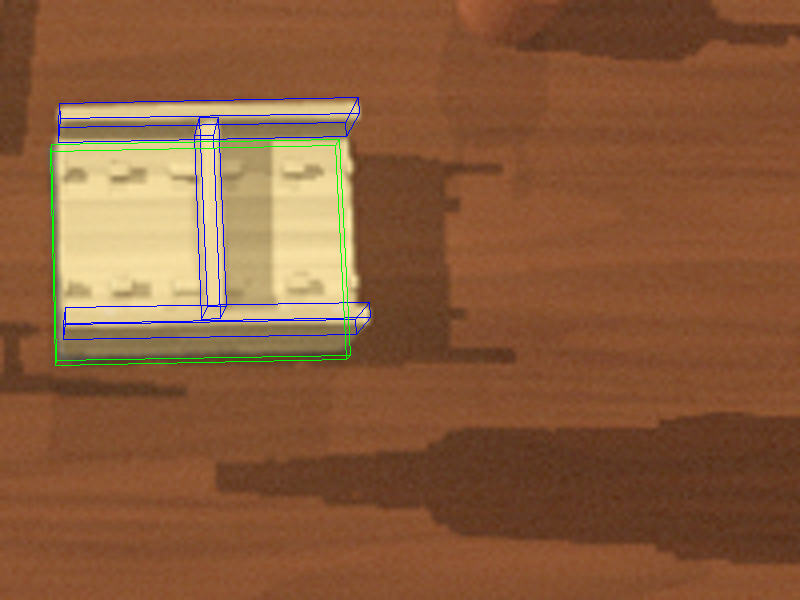

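Run:
```python
from h import *
print(unproj('top',[(130+60/4-.4,130+115/4-.4),(130+480/4-.4,130+125/4-.4),(130+265/4-.4,130+115/4-.4),(130+265/4-.4,130+125/4-.4)],.187))
marks('top',['lid_handle'])
a=np.pi-.02
go((.645,.15,.29,a),(.645,.15,.182,a))
```

```text
[[0.57836971 0.35927135 0.187     ]
 [0.5684693  0.11281092 0.187     ]
 [0.57617272 0.23747861 0.187     ]
 [0.57026817 0.2373332  0.187     ]]
off [-0.3249  0.1471 -0.1542] ang [-0.     0.001  0.045] | rows>= 3.7
off [-0.3246  0.1471  0.1158] ang [-0.     0.001  0.045] | rows>= 3.6
```

>>> {"fn": "drive_tool", "kwargs": {
  "rows": [
    {"offset": [0, 0, -0.1], "angular": [0, 0, 0]},
    {"offset": [-0.1, 0.05, -0.15], "angular": [0, 0, 0.045]},
    {"offset": [-0.2, 0.1, -0.155], "angular": [0, 0, 0.045]},
    {"offset": [-0.28, 0.147, -0.155], "angular": [0, 0, 0.045]},
    {"offset": [-0.325, 0.147, -0.155], "angular": [0, 0, 0.045]},
    {"offset": [-0.325, 0.147, -0.155], "angular": [0, 0, 0.045]},
    {"offset": [-0.325, 0.147, -0.05], "angular": [0, 0, 0.045]},
    {"offset": [-0.325, 0.147, 0.05], "angular": [0, 0, 0.045]},
    {"offset": [-0.325, 0.147, 0.116], "angular": [0, 0, 0.045]},
    {"offset": [-0.325, 0.147, 0.116], "angular": [0, 0, 0.045]},
    {"offset": [-0.325, 0.147, 0.116], "angular": [0, 0, 0.045]}
  ],
  "grip": 1,
  "newtons": 20
}}

```text
t: 33.85
eef_pos: [0.6446, 0.1467, 0.1806]
tcp_rot: [-0.038, -3.139, 0.001]
wrist_force: [0.4, -0.5, 0.5]
finger_gap: 0.004
```

```bash
cat > lid.py <<'E'
from h import *
H=np.array([.5775,.0445])
def tcp(th,r=.115,e=0.): # e: extra push depth
    c=H+r*np.array([-np.cos(th),np.sin(th)])+(.008-e)*np.array([np.sin(th),np.cos(th)])
    return c[0]+.011,c[1]+.022
def plan(ths,e=0.,r=.115):
    s=get_state();p=s['eef_pos'];Rc=R.from_rotvec(s['tcp_rot'])
    for t in ths:
        x,z=tcp(t,r,e);o=Rc.inv().apply(np.array([x,.15,z])-p)/.4
        print(round(t,2),np.round([x,z],4),np.round(o,3))
E
python3 - <<'E'
from lid import *
st();plan(np.linspace(1.55,1.0,6))
f=grab_frame('side');cv2.imwrite('pics/s27.png',cv2.resize(f[90:340,120:390],None,fx=2.4,fy=2.4,interpolation=2))
E
```

```text
t 33.85 tcp [0.6446 0.1467 0.1806] gap 0.004 F [ 0.4 -0.5  0.5]
[[-1.     0.024 -0.003]
 [ 0.024  1.    -0.   ]
 [ 0.003 -0.    -1.   ]]
j [ 0.027  0.293  0.177  1.458 -0.     0.051]
1.55 [0.5941 0.1816] [ 0.126  0.005 -0.002]
1.44 [0.5814 0.1816] [ 0.158  0.004 -0.002]
1.33 [0.5688 0.1801] [0.19  0.004 0.002]
1.22 [0.5565 0.1772] [0.22  0.003 0.009]
1.11 [0.5445 0.1731] [0.25  0.002 0.019]
1.0 [0.5331 0.1676] [0.279 0.001 0.033]
```

View pics/s27.png

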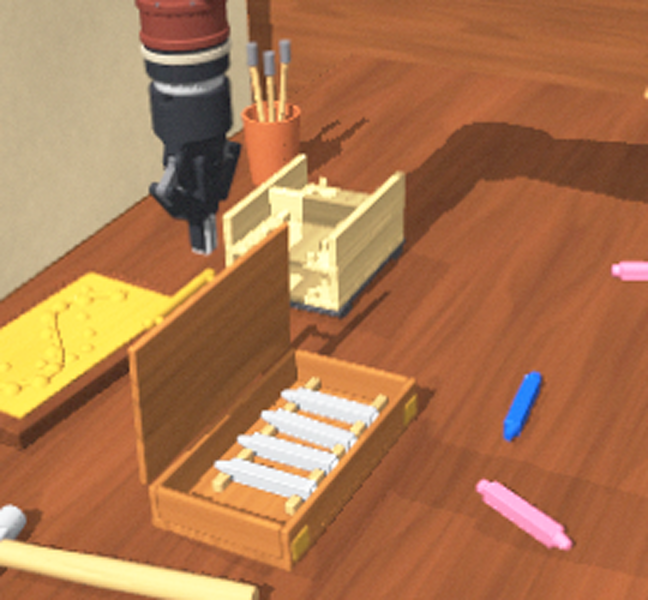

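>>> {"fn": "drive_tool", "kwargs": {
  "rows": [
    {"offset": [0.05, 0, 0], "angular": [0, 0, 0]},
    {"offset": [0.09, 0, 0], "angular": [0, 0, 0]},
    {"offset": [0.12, 0, 0], "angular": [0, 0, 0]},
    {"offset": [0.14, 0, 0], "angular": [0, 0, 0]},
    {"offset": [0.16, 0, 0], "angular": [0, 0, 0]},
    {"offset": [0.18, 0, 0.001], "angular": [0, 0, 0]},
    {"offset": [0.2, 0, 0.003], "angular": [0, 0, 0]},
    {"offset": [0.22, 0, 0.009], "angular": [0, 0, 0]},
    {"offset": [0.235, 0, 0.014], "angular": [0, 0, 0]},
    {"offset": [0.25, 0, 0.019], "angular": [0, 0, 0]},
    {"offset": [0.265, 0, 0.026], "angular": [0, 0, 0]},
    {"offset": [0.279, 0, 0.033], "angular": [0, 0, 0]}
  ]
}}

```text
t: 34.9
eef_pos: [0.5341, 0.1503, 0.169]
tcp_rot: [0.037, 3.14, -0.0]
wrist_force: [1.1, -0.6, 2.6]
finger_gap: -0.0
```

Run:
```python
from lid import *
st();plan(np.linspace(1.0,.4,7))
f=grab_frame('side');cv2.imwrite('pics/s28.png',cv2.resize(f[90:340,120:390],None,fx=2.4,fy=2.4,interpolation=2))
```

```text
t 34.9 tcp [0.5341 0.1503 0.169 ] gap -0.0 F [ 1.1 -0.6  2.6]
[[-1.     0.023  0.002]
 [ 0.023  1.    -0.   ]
 [-0.002 -0.    -1.   ]]
j [ 0.039 -0.035 -0.198  1.407 -0.     0.062]
1.0 [0.5331 0.1676] [ 0.003 -0.001  0.004]
0.9 [0.5233 0.1616] [ 0.027 -0.001  0.019]
0.8 [0.5141 0.1546] [ 0.05  -0.002  0.036]
0.7 [0.5057 0.1467] [ 0.071 -0.002  0.056]
0.6 [0.4981 0.138 ] [ 0.09  -0.003  0.077]
0.5 [0.4914 0.1287] [ 0.107 -0.003  0.101]
0.4 [0.4857 0.1187] [ 0.121 -0.004  0.126]
```

View pics/s28.png

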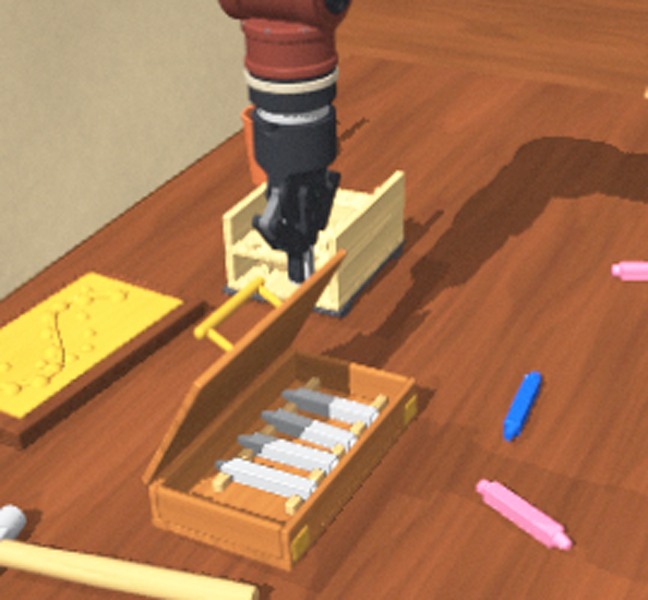

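Works as planned; continue.

>>> {"fn": "drive_tool", "kwargs": {
  "rows": [
    {"offset": [0.012, 0, 0.01], "angular": [0, 0, 0]},
    {"offset": [0.026, 0, 0.019], "angular": [0, 0, 0]},
    {"offset": [0.038, 0, 0.027], "angular": [0, 0, 0]},
    {"offset": [0.05, 0, 0.036], "angular": [0, 0, 0]},
    {"offset": [0.06, 0, 0.046], "angular": [0, 0, 0]},
    {"offset": [0.071, 0, 0.056], "angular": [0, 0, 0]},
    {"offset": [0.081, 0, 0.067], "angular": [0, 0, 0]},
    {"offset": [0.09, 0, 0.077], "angular": [0, 0, 0]},
    {"offset": [0.099, 0, 0.089], "angular": [0, 0, 0]},
    {"offset": [0.107, 0, 0.101], "angular": [0, 0, 0]},
    {"offset": [0.114, 0, 0.113], "angular": [0, 0, 0]},
    {"offset": [0.121, 0, 0.126], "angular": [0, 0, 0]}
  ]
}}

```text
t: 35.95
eef_pos: [0.4852, 0.1516, 0.1172]
tcp_rot: [-0.036, -3.141, 0.0]
wrist_force: [0.0, 0.0, 1.8]
finger_gap: -0.003
```

Run:
```python
from lid import *
st();plan(np.linspace(.4,-.05,10))
f=grab_frame('side');cv2.imwrite('pics/s29.png',cv2.resize(f[90:340,120:390],None,fx=2.4,fy=2.4,interpolation=2))
```

```text
t 35.95 tcp [0.4852 0.1516 0.1172] gap -0.003 F [0.  0.  1.8]
[[-1.     0.023 -0.   ]
 [ 0.023  1.    -0.   ]
 [ 0.    -0.    -1.   ]]
j [ 0.045 -0.158 -0.408  1.321 -0.     0.068]
0.4 [0.4857 0.1187] [-0.001 -0.004 -0.004]
0.35 [0.4832 0.1134] [ 0.005 -0.004  0.009]
0.3 [0.481  0.1081] [ 0.011 -0.004  0.023]
0.25 [0.4791 0.1027] [ 0.015 -0.004  0.036]
0.2 [0.4774 0.0972] [ 0.02  -0.004  0.05 ]
0.15 [0.476  0.0916] [ 0.023 -0.004  0.064]
0.1 [0.4749 0.0859] [ 0.026 -0.004  0.078]
0.05 [0.474  0.0802] [ 0.028 -0.005  0.092]
0.0 [0.4735 0.0745] [ 0.029 -0.005  0.107]
-0.05 [0.4732 0.0687] [ 0.03  -0.005  0.121]
```

View pics/s29.png

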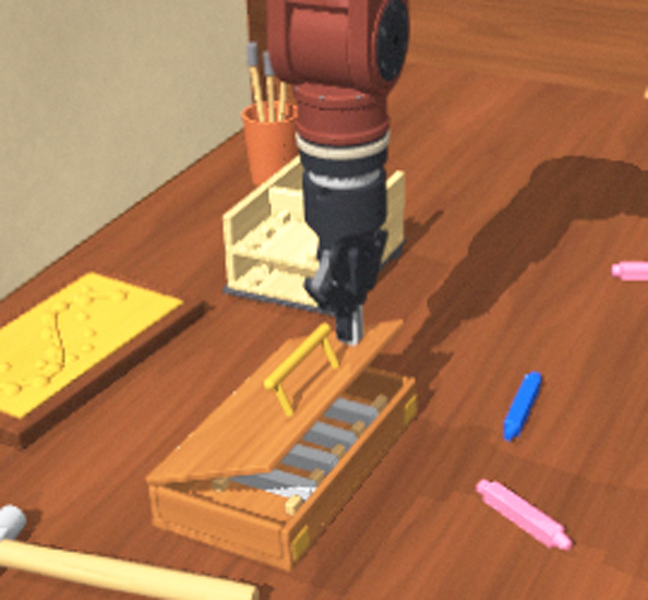

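>>> {"fn": "drive_tool", "kwargs": {
  "rows": [
    {"offset": [0.003, 0, 0.01], "angular": [0, 0, 0]},
    {"offset": [0.006, 0, 0.02], "angular": [0, 0, 0]},
    {"offset": [0.01, 0, 0.03], "angular": [0, 0, 0]},
    {"offset": [0.014, 0, 0.04], "angular": [0, 0, 0]},
    {"offset": [0.018, 0, 0.05], "angular": [0, 0, 0]},
    {"offset": [0.021, 0, 0.06], "angular": [0, 0, 0]},
    {"offset": [0.024, 0, 0.07], "angular": [0, 0, 0]},
    {"offset": [0.026, 0, 0.08], "angular": [0, 0, 0]},
    {"offset": [0.027, 0, 0.088], "angular": [0, 0, 0]},
    {"offset": [0.028, 0, 0.094], "angular": [0, 0, 0]},
    {"offset": [0.029, 0, 0.099], "angular": [0, 0, 0]},
    {"offset": [0.029, 0, 0.103], "angular": [0, 0, 0]}
  ]
}}

```text
t: 37.0
eef_pos: [0.4738, 0.1518, 0.0762]
tcp_rot: [-0.037, -3.141, 0.0]
wrist_force: [-0.4, -0.0, 0.8]
finger_gap: -0.002
```

>>> {"fn": "drive_tool", "kwargs": {
  "rows": [
    {"offset": [0, 0, 0.002], "angular": [0, 0, 0]},
    {"offset": [0, 0, 0.004], "angular": [0, 0, 0]},
    {"offset": [0, 0, 0.005], "angular": [0, 0, 0]},
    {"offset": [0, 0, 0.005], "angular": [0, 0, 0]}
  ]
}}

```text
t: 37.33
eef_pos: [0.474, 0.1518, 0.0745]
tcp_rot: [-0.036, -3.141, 0.0]
wrist_force: [-0.3, -0.8, 1.7]
finger_gap: -0.001
```

Run:
```python
from lid import *
st()
f=grab_frame('side');cv2.imwrite('pics/s30.png',cv2.resize(f[170:330,160:360],None,fx=4,fy=4,interpolation=2)[:600])
```

```text
t 37.33 tcp [0.474  0.1518 0.0745] gap -0.001 F [-0.3 -0.8  1.7]
[[-1.     0.023 -0.   ]
 [ 0.023  1.    -0.   ]
 [ 0.    -0.    -1.   ]]
j [ 0.047 -0.164 -0.493  1.243 -0.     0.07 ]
```

View pics/s30.png

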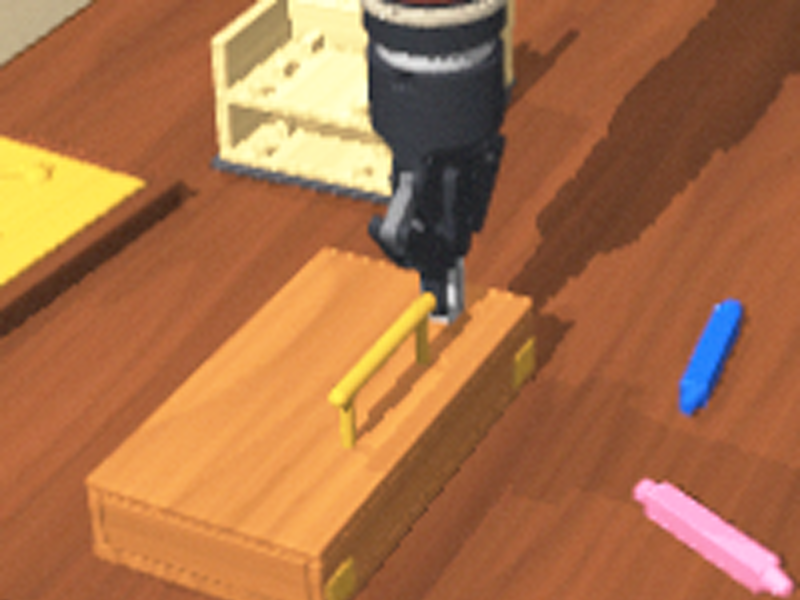

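>>> {"fn": "drive_tool", "kwargs": {
  "rows": [
    {"offset": [0, 0, 0.003], "angular": [0, 0, 0]},
    {"offset": [0, 0, 0.005], "angular": [0, 0, 0]},
    {"offset": [0, 0, 0.005], "angular": [0, 0, 0]}
  ]
}}

```text
t: 37.63
eef_pos: [0.4741, 0.1518, 0.0744]
tcp_rot: [0.036, 3.141, -0.001]
wrist_force: [-9.9, -1.4, 20.7]
finger_gap: -0.001
```

>>> {"fn": "drive_tool", "kwargs": {
  "rows": [
    {"offset": [0, 0, -0.02], "angular": [0, 0, 0]},
    {"offset": [0, 0, -0.08], "angular": [0, 0, 0]},
    {"offset": [0, 0, -0.18], "angular": [0, 0, 0]},
    {"offset": [0, 0, -0.28], "angular": [0, 0, 0]},
    {"offset": [0, -0.1, -0.36], "angular": [0, 0, 0]},
    {"offset": [0, -0.2, -0.38], "angular": [0, 0, 0]},
    {"offset": [0, -0.3, -0.38], "angular": [0, 0, 0]},
    {"offset": [0, -0.4, -0.38], "angular": [0, 0, 0]},
    {"offset": [0, -0.5, -0.38], "angular": [0, 0, 0]},
    {"offset": [0, -0.5, -0.38], "angular": [0, 0, 0]},
    {"offset": [0, -0.5, -0.38], "angular": [0, 0, 0]}
  ]
}}

```text
t: 38.55
eef_pos: [0.4693, -0.0504, 0.2245]
tcp_rot: [0.044, 3.141, -0.0]
wrist_force: [0.6, 0.4, 0.9]
finger_gap: -0.003
```

Run:
```python
from lid import *
st()
marks('top',['hammer'])
f=grab_frame('side');cv2.imwrite('pics/s31.png',cv2.resize(f[90:340,100:420],None,fx=2.4,fy=2.4,interpolation=2))
over('top',[((.5065,.241,-.02),[((0,0,.0485),(.142,.256,.008))],(0,255,0)),((.6587,-.111,.012,.06),TR,(255,0,0))],(100,80,420,280),2.5,'o31.png')
```

```text
t 38.55 tcp [ 0.4693 -0.0504  0.2245] gap -0.003 F [0.6 0.4 0.9]
[[-1.     0.028  0.   ]
 [ 0.028  1.    -0.   ]
 [-0.    -0.    -1.   ]]
j [-0.385 -0.295 -0.331  1.534 -0.    -0.357]
top hammer 0.56 [ 0.5688  0.4452 -0.0011]
```

View pics/s31.png

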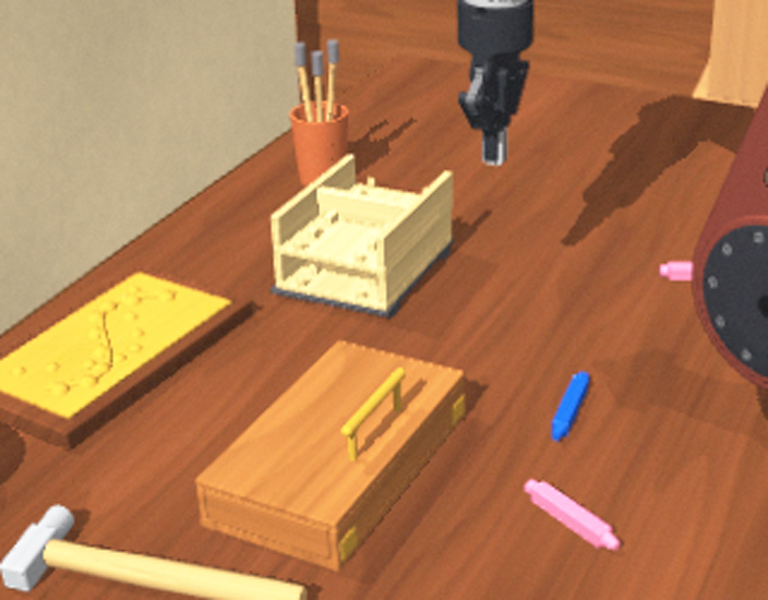

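View pics/o31.png

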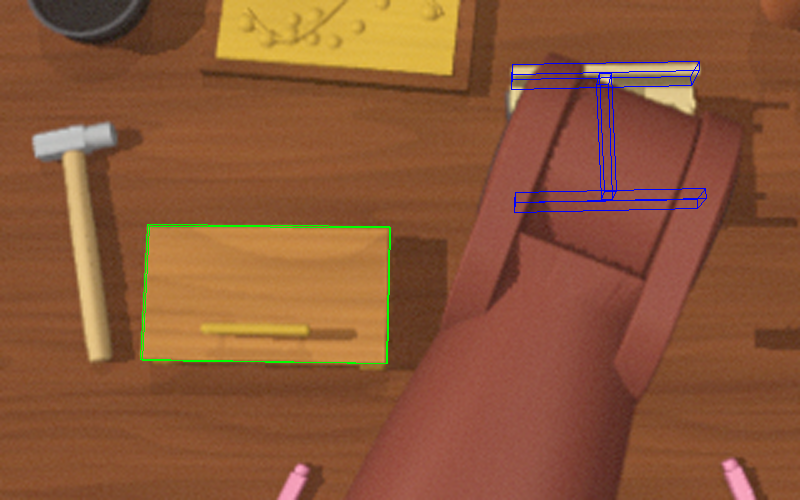

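```bash
python3 -c "
from workcell import *
print(hand_in())"
```

```text
the job is handed in; nothing more can be done
None
```

The job is handed in, with every part done as far as my last pictures show; the hand-in itself gives no verdict.

- **Punches:** One came from one tray and two from the other. They went into chest slots y = -84, +42 and -42 mm, beside the punch already at 0. The first one caught its tip on the chest's far wall, with about 60 N on the wrist. I gripped it again, moved it back about 10 mm, and it then lay flat. Both cameras showed the first two flat in their slots; the last punch was checked only in the side view.
- **Trays:** They are stacked on the stand. In the top view both trays matched the outline drawn at the stand's centre to within about 2–3 mm, and in the side view the stack looked level.
- **Lid:** I pushed it down slowly, at about 0.5–0.7 rad/s. At the end it would not move further under 20 N, and its outline matches the closed position.
- **Hammer:** It reads about 3 mm from its first reading, which is within what the detector can resolve.
- **Look-alikes:** The blue and pink ones were not touched.

The side camera sat about 3 pixels off from my first estimate of the chest's position. I refitted the chest from its teeth in the top view, which moved it about 2 mm, and used that for everything after the first drop. I saw neither the tray knock nor the grip slackening during the run.

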